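Set out the knife grinder's bench

TASK

Set out the bench for the next sharpening job, left, right, near and far being as seen from the robot: lay the brick-coloured oilstone lengthwise in the middle of the dark wooden cradle, between its end stops, and lay the grey grinding wheel flat on the middle of the pale square wooden block with the steel flange, boss up, centred on top of the wheel. Stand the oil can on the bench between the cradle and the block, level with the middle of the cradle and about 3 cm clear of its long side, and lay the dark dressing stick on the bench on the robot's side of the block, parallel to the block's near edge, centred on it and about 3 cm clear of it. Keep the oil can upright, and leave the small round tin, the stepped wood offcut and the open steel cup where they are.

Things in the scene. Friction and masses are not known exactly. Their poses are not given: they have to be found in the camera images.
- stone: loose oilstone: a plain brick-coloured rectangular bar 120 x 45 x 25 mm, about 0.3 kg, lying flat. Origin at the centre of its underside; x along its 120 mm length, y across its 45 mm width, z up.
- wheel: loose grinding wheel: a grey disc 66 mm in diameter and 20 mm thick with a 16 mm bore through it, about 0.15 kg, lying flat. Origin on its axis at the underside; z is the axis, up.
- flange: loose steel clamping flange: a disc 44 mm in diameter and 6 mm thick carrying a central round boss 26 mm in diameter and 14 mm high (20 mm high in all; a small dark dot on the boss), about 0.12 kg, lying with its boss up; best gripped by the boss. Origin on its axis at the underside; z up.
- stick: loose dressing stick: a dark square bar 110 x 20 x 20 mm, about 0.1 kg, lying flat. Origin at the centre of its underside; x along its length, z up.
- oilcan: loose closed oil can, copper, standing: a cylinder 50 mm in diameter and 48 mm high, above it a 10 mm cone and a thin brass nozzle to 70 mm in all; about 0.15 kg. Origin on its axis at the underside; z up.
- block: fixed pale square wooden block 100 x 100 x 25 mm (flat top at 25 mm). Origin at the centre of its underside; x points away from the robot and y to the robot's left, within about 12 degrees, square to its sides; its near edge lies at x = -50 mm.
- cradle: fixed dark wooden stone cradle, left or right of the block (25 to 32 cm): a board 166 x 70 mm, 14 mm thick (the stone rests at 14 mm), long axis pointing away from the robot within 12 degrees; at each end an 8 mm wide stop rising to 20 mm, 150 mm between the stops, long sides open at y = +-35 mm. Origin at the centre of its underside; x along its length, z up.
- tin: bystander: a small round aluminium tin 44 mm in diameter and 22 mm high, with a grey band, loose. Leave it alone. Origin at the centre of its underside.
- offcut: bystander: a wood offcut 50 x 38 mm, 30 mm high with a step up to 42 mm at one end, loose. Leave it alone. Origin at the centre of its underside.
- cup: bystander: an open steel cup 54 mm across the rim and 55 mm high, empty, loose. Leave it alone. Origin at the centre of its underside.
There are look-alikes about, which are no part of the job. What is shaped like the flange but red is not meant. What is shaped like the oilcan but pink is not meant.

How it is judged:
By the outcome, as a careful person would: the job done as asked, in the order asked, and still so for the second after the job is handed in, with the robot touching nothing.
It also fails if it takes over 128 s, if anything falls off the work surface, if the arm or the gripper's body presses on something with over 40 N, if the wrist force passes 120 N, or if a joint passes its speed limit or range.

ROBOT

A 6-joint arm with a two-finger parallel gripper is mounted at the origin on the work surface. World frame = base frame: x ahead of the robot, y to its left, z up, the work surface at z = 0. Lengths are in m, angles in rad, forces in N, time in s.
With the tool pointing down it reaches from about 0.35 to 0.975 m from the base axis. Payload 4.9 kg.
Tool frame: the origin (TCP) lies midway between the tips of the shut fingers; the grasp point (between the pads) lies manip.tcp_to_grasp behind it (manip.tcp_to_grasp is the distance from the TCP to the grasp point, in m); z points along the fingers, y is the line along which they close (so a half turn about z gives the same grasp; the last joint's range is limited). The gripper opens to 85 mm and grips with 20 to 120 N. Pads are 22 mm wide; open, the fingers measure 114 mm over their backs; the gripper's body (76 mm by 85 mm) begins 54 mm behind the grasp point. The pads swing forward as they close: fully open they stand 13 mm farther back than shut.
Start: joints at [1.064, 0.053, 1.613, -0, 1.476, -0.119], TCP at [0.236, 0.579, 0.231] pointing down, gripper open.
Joint ranges: [-3.01, 3.01], [-1.01, 2.22], [0.06, 2.58], [-1.02, 4.17], [0.09, 2.62], [-3.14, 3.14]. Speed limits (rad/s): [2.57, 2.57, 3.14, 3.14, 3.14, 3.14].

INTERFACE

Orientations are given as a unit quaternion [w, x, y, z].
In Python, from plant import manip, grab_frame, calibration, job_done gives the robot as it stands.
- The arm moves only by the tool send_rows, never from a script. Its argument "rows" is a list of rows, each an object of numbers: "x", "y", "z": the shift along the tool's x, y, z normalised to -1 to 1, where 1 is 15 cm; "wx", "wy", "wz": the turn, a rotation vector about the tool's x, y, z normalised to -1 to 1, where 1 is pi/4 rad; "hand": the opening, from -1 (shut) to 1 (fully open). In form: [{"x": .., "y": .., "z": .., "wx": .., "wy": .., "wz": .., "hand": ..}, ...]. A call has exactly 10 rows; each row shifts and turns the commanded pose from where the row before left it, along the tool's axes as they then stand; what a row does not reach is not made up. A row lasts 1/12 s, in which the tool goes at most 41.7 mm and 7.16 degrees, less where a joint would pass 70% of its speed; a pose out of reach is approached as far as the arm can. A call with a number of a shift or a turn outside -1 to 1 is refused whole. A call with a gripper value outside its range is refused whole. The fingers move at their own pace and stop on an object; the grip force is fixed at half the most. Time passes only in rows, so rows that do not move let the fingers close, or fill a call up. It gives the time, the measured TCP pose, the force, the opening and the grip force at its end, in the units of the state.
- manip.state(): the state, without advancing time (a new reading comes with each control period).
- grab_frame(name): name is "side" or "top" or "wrist"; returns the picture (420x560x3 uint8, blue, green, red); there is no depth.
- calibration(name): a dict with "camera_matrix" (3x3 intrinsics, pixels), "R" (3x3) and "t" (3): a world point X has camera coordinates R X + t. Camera axes: x right, y down, z forward; pixel columns grow to the right and rows downward; lengths in m; the calibration is good to about 2 mm. A picture is of the moment at which its call begins: read the wrist's pose just before it. calibration takes no time and is no camera call; for the wrist camera it gives the pose at the moment of the call.
- job_done(): hands the job in; it is judged then, once.
The state is a dict: "time": time; "joint_pos": joint angles; "joint_vel": joint speeds; "joint_efforts": joint torques, N m; "tool_pos": TCP position; "tool_rot": TCP orientation; "contact_force": force on the tool from outside, world axes, zero at the start; "ft_torque": the same for the moment, N m; "gripper_width": opening from 0.0 (shut) to 1.0 (fully open); "grasp_force": force on a finger pad.
Only numpy, scipy, OpenCV 4.12 (cv2) and the standard library are available. Lean on these libraries where they do the work, as an engineer would, in place of code of your own. Each camera call takes 0.05 s, during which the arm holds its last target. There are 200 camera calls.

## Working session

There is one attempt and no reset: what is moved stays moved. The work goes in short steps, Python scripts to look and compute and a tool call to move; the robot and the scene stay as the last step left them, time stands still between calls to the robot, and variables do not carry over. Pictures are saved under pics/ and viewed, at most 14 in all, crops included, and the job is handed in when it is done.

Besides the shell and the picture viewer there is one more tool, called after ">>>" as name(argument=value, ...), one argument or row to a line, values as JSON. send_rows: Moves the arm, as the interface text tells. Scaled input: -1 to 1 covers 15 cm each way for a shift and pi/4 rad each way for a turn. Its arguments: {"type":"object","properties":{"rows":{"type":"array","items":{"type":"object","properties":{"x":{"type":"number","minimum":-1,"maximum":1},"y":{"type":"number","minimum":-1,"maximum":1},"z":{"type":"number","minimum":-1,"maximum":1},"wx":{"type":"number","minimum":-1,"maximum":1},"wy":{"type":"number","minimum":-1,"maximum":1},"wz":{"type":"number","minimum":-1,"maximum":1},"hand":{"type":"number"}}}}},"required":["rows"]}

```bash
mkdir -p pics; ls; python3 - <<'E'
from plant import manip, grab_frame, calibration
import cv2, numpy as np
print(manip.state()); print(manip.tcp_to_grasp)
for n in ("top","side"):
    cv2.imwrite(f"pics/{n}0.png",grab_frame(n)); c=calibration(n); print(n,c)
E
```

```text
pics
{'time': 0.0, 'joint_pos': array([ 1.06401315e+00,  5.33329401e-02,  1.61429925e+00,  1.58069019e-06,
        1.47602558e+00, -1.18990223e-01]), 'joint_vel': array([-0.00151957, -0.0012784 , -0.00069053, -0.00034252,  0.00084619,
       -0.00163038]), 'joint_efforts': array([-7.83140313e-04, -3.93672788e+01, -3.70178854e+01, -1.84698906e-04,
        6.74491923e-03, -2.90271794e-05]), 'tool_pos': array([0.23602589, 0.57803717, 0.23007473]), 'tool_rot': array([-3.18575717e-04,  1.92683782e-01,  9.81260360e-01, -9.82181526e-04]), 'contact_force': array([-0.36655319,  0.60618543, -0.19676082]), 'ft_torque': array([-0.02249705, -0.01392264, -0.00149443]), 'grasp_force': 0.0, 'gripper_width': 0.9960335489723444}
0.0187
top {'camera_matrix': array([[438.4714344 ,   0.        , 281.27122687],
       [  0.        , 438.4714344 , 214.43517919],
       [  0.        ,   0.        ,   1.        ]]), 'R': array([[ 0.02305949, -0.99968268,  0.01013881],
       [-0.98832229, -0.02432305, -0.1504242 ],
       [ 0.15062308, -0.0065517 , -0.98856955]]), 't': array([-0.02458691,  0.5449273 ,  0.90612929])}
side {'camera_matrix': array([[483.03802072,   0.        , 281.58864386],
       [  0.        , 483.03802072, 201.41384743],
       [  0.        ,   0.        ,   1.        ]]), 'R': array([[ 0.8469903 , -0.53121522,  0.02044074],
       [-0.37496338, -0.624229  , -0.68537626],
       [ 0.376842  ,  0.57284252, -0.72790216]]), 't': array([-0.45524317,  0.247752  ,  1.14233794])}
```

View pics/top0.png

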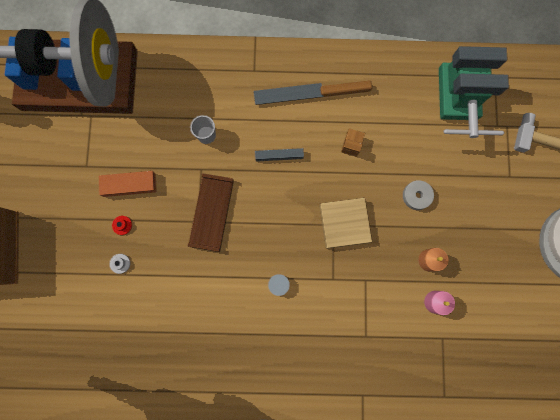

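View pics/side0.png

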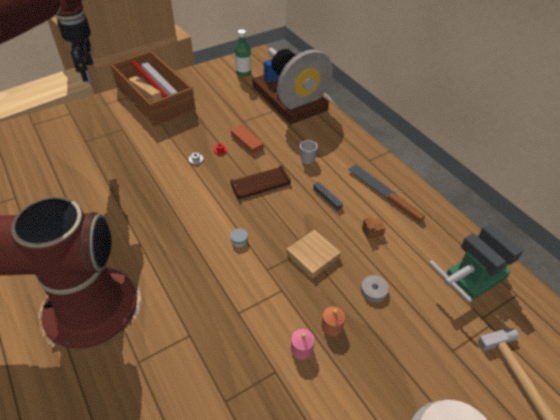

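```bash
cat > h.py <<'E'
import cv2, numpy as np
from scipy.optimize import minimize
from plant import manip, grab_frame, calibration
def box(l,w,h,z0=0): return np.array([[sx*l/2,sy*w/2,z] for sx in(-1,1) for sy in(-1,1) for z in(z0,z0+h)])
def cyl(d,h,z0=0):
    a=np.linspace(0,2*np.pi,40,endpoint=False)
    return np.vstack([np.c_[d/2*np.cos(a),d/2*np.sin(a),0*a+z] for z in(z0,z0+h)])
M={'stone':box(.12,.045,.025),'wheel':cyl(.066,.02),'flange':np.vstack([cyl(.044,.006),cyl(.026,.014,.006)]),
 'stick':box(.11,.02,.02),'oilcan':np.vstack([cyl(.05,.048)]),'block':box(.1,.1,.025),
 'cradle':box(.166,.07,.014),'tin':cyl(.044,.022)}
PARTS={'flange':[cyl(.044,.006),cyl(.026,.014,.006)],'oilcan':[cyl(.05,.048),np.vstack([cyl(.05,.001,.047),cyl(.012,.001,.057)]),cyl(.006,.012,.058)],
 'cradle':[box(.166,.07,.014),box(.008,.07,.02)+[.079,0,0],box(.008,.07,.02)-[.079,0,0]]}
def proj(c,X):
    p=(c['R']@X.T).T+c['t']; p=(c['camera_matrix']@p.T).T; return p[:,:2]/p[:,2:]
def unproj(c,uv,z):
    d=c['R'].T@np.linalg.inv(c['camera_matrix'])@[uv[0],uv[1],1]; o=-c['R'].T@c['t']
    return o+d*(z-o[2])/d[2]
def place(P,x,y,yaw,z=0):
    c,s=np.cos(yaw),np.sin(yaw); return P@np.array([[c,s,0],[-s,c,0],[0,0,1]])+[x,y,z]
def fit(name,img,c,uv,yaw=0,z=0,S=4,r=60):
    """grabCut around the predicted outline, then fit (x,y,yaw) by overlap"""
    parts=PARTS.get(name,[M[name]]); zc=z+M[name][:,2].max()/2
    x0=unproj(c,uv,zc)[:2]
    H,W=img.shape[:2]; u0,v0=int(max(uv[0]-r,0)),int(max(uv[1]-r,0)); crop=img[v0:v0+2*r,u0:u0+2*r]
    big=cv2.resize(crop,None,fx=S,fy=S,interpolation=cv2.INTER_CUBIC)
    def ren(q):
        m=np.zeros(big.shape[:2],np.uint8)
        for P in parts:
            p=(proj(c,place(P,*q,z))-[u0,v0]+.5)*S-.5
            cv2.fillConvexPoly(m,np.round(cv2.convexHull(p.astype(np.float32))*16).astype(np.int32),255,cv2.LINE_AA,4)
        return m
    q=np.array([*x0,yaw])
    for it in range(2):
        m0=(ren(q)>127).astype(np.uint8); k=cv2.getStructuringElement(2,(6*S+1,)*2) if it==0 else cv2.getStructuringElement(2,(3*S+1,)*2)
        g=np.full(m0.shape,0,np.uint8); g[cv2.dilate(m0,k)>0]=2; g[m0>0]=3; g[cv2.erode(m0,k)>0]=1
        if not (g==1).any(): g[cv2.erode(m0,np.ones((9,9)))>0]=1
        cv2.grabCut(big,g,None,np.zeros((1,65)),np.zeros((1,65)),4,cv2.GC_INIT_WITH_MASK)
        mk=np.where((g&1)>0,255,0).astype(np.float32)
        cost=lambda q:np.abs(ren(q).astype(np.float32)-mk).sum()/255
        s=[[0,0,0],[.01,0,0],[0,.01,0],[0,0,.15]]
        q=minimize(cost,q,method='Nelder-Mead',options=dict(initial_simplex=q+s,xatol=1e-5,fatol=1)).x
    vis=big.copy(); cs,_=cv2.findContours((ren(q)>127).astype(np.uint8),0,1); cv2.drawContours(vis,cs,-1,(0,255,0),1)
    cs,_=cv2.findContours((mk>0).astype(np.uint8),0,1); cv2.drawContours(vis,cs,-1,(255,0,255),1)
    return q,1-cost(q)/((mk>0).sum()+1),vis
E
python3 - <<'E'
from h import *
img=cv2.imread('pics/top0.png'); c=calibration('top')
I={'stone':((127,184),1.5),'wheel':((419,195),0),'flange':((120,264),0),'stick':((279,155),1.5),'oilcan':((433,260),0),'block':((346,223),.05),'cradle':((211,213),-.2),'tin':((279,286),0)}
vs=[]
for n,(uv,y) in I.items():
    q,s,v=fit(n,img,c,uv,y,r=50); vs.append(cv2.putText(cv2.resize(v,(200,200)),n,(5,15),0,.5,(255,255,255)))
    print(n,q.round(4),np.degrees(q[2]).round(1),'iou %.3f'%s)
cv2.imwrite('pics/fit0.png',np.vstack([np.hstack(vs[:4]),np.hstack(vs[4:])]))
for n,uv,z in(('cup',(204,130),.03),('offcut',(353,143),.03)): print(n,unproj(c,uv,z).round(3))
E
```

```text
stone [0.6111 0.3344 1.6858] 96.6 iou 0.955
wheel [ 0.6026 -0.3185  0.1047] 6.0 iou 0.981
flange [0.4339 0.3428 0.0543] 3.1 iou 0.977
stick [ 0.6884 -0.0032  1.6483] 94.4 iou 0.971
oilcan [ 0.4571 -0.3427  0.073 ] 4.2 iou 0.964
block [ 0.5351 -0.1537  0.1588] 9.1 iou 0.947
cradle [ 0.5512  0.1459 -0.1434] -8.2 iou 0.980
tin [ 0.3952 -0.0086 -0.0217] -1.2 iou 0.900
cup [0.735 0.166 0.03 ]
offcut [ 0.713 -0.169  0.03 ]
```

View pics/fit0.png

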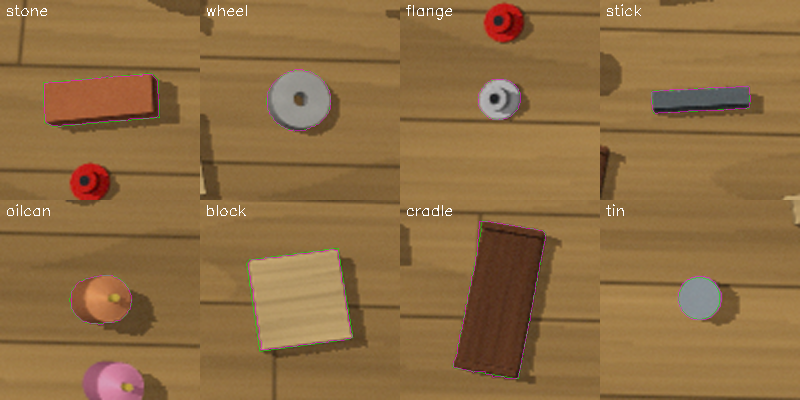

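Picture shows: look-alikes: flange candidates silver (120,264) and red (122,225), so silver is meant; oil can candidates copper (434,260) and pink (440,302), so copper is meant. The crop confirms both, and the outline fits agree with the given sizes. The remaining pixels are stone (127,184), wheel (419,195), stick (279,155), block (346,223), cradle (211,213) and tin (279,286). First I'll hover over the stone.

```bash
cat >> h.py <<'E'
def plan(x,y,z,yawdeg):
    """tool-frame shift (units of 15 cm) and wz (units of pi/4) to TCP x,y,z with tool y axis along yawdeg (mod 180)"""
    from scipy.spatial.transform import Rotation as Ro
    s=manip.state(); R=Ro.from_quat(np.roll(s['tool_rot'],-1)).as_matrix()
    d=R.T@(np.array([x,y,z])-s['tool_pos'])
    cur=np.degrees(np.arctan2(R[1,1],R[0,1])); e=(yawdeg-cur+90)%180-90
    print('t %.1f'%s['time'],'pos',s['tool_pos'].round(4),'yaw %.1f'%cur,'tilt',R[:2,2].round(4),'j6 %.2f'%s['joint_pos'][5],'w %.3f'%s['gripper_width'],'gf %.0f'%s['grasp_force'])
    print('shift',(d/.15).round(3),'wz %.3f (other way %.3f)'%(-e/45,-(e-np.sign(e)*180)/45))
E
python3 - <<'E'
from h import *
plan(.611,.334,.2,6.6)
c=calibration('side'); im=cv2.imread('pics/side0.png')
T={'stone':(.6111,.3344,1.6858,0),'wheel':(.6026,-.3185,0,0),'flange':(.4339,.3428,0,0),'stick':(.6884,-.0032,1.6483,0),'oilcan':(.4571,-.3427,0,0),'block':(.5351,-.1537,.1588,0),'cradle':(.5512,.1459,-.1434,0)}
for n,q in T.items():
    uv=proj(c,np.array([[q[0],q[1],M[n][:,2].max()/2]]))[0]
    p,s,v=fit(n,im,c,uv,q[2],r=50); print(n,p.round(4),np.degrees(p[2]).round(1),'iou %.3f'%s)
E
```

```text
t 0.1 pos [0.2361 0.5781 0.2302] yaw 67.8 tilt [-0.0009 -0.0016] j6 -0.12 w 1.004 gf 0
shift [-2.929 -0.561  0.201] wz 1.360 (other way -2.640)
stone [0.6118 0.3303 1.6258] 93.2 iou 0.883
wheel [ 0.6061 -0.3173  0.0997] 5.7 iou 0.949
flange [0.4342 0.3408 0.0644] 3.7 iou 0.759
stick [ 6.9080e-01 -1.1000e-03  1.6244e+00] 93.1 iou 0.869
oilcan [ 0.4597 -0.342   0.0918] 5.3 iou 0.966
block [ 0.5333 -0.1584  0.0735] 4.2 iou 0.914
cradle [ 0.5516  0.1388 -0.1579] -9.0 iou 0.900
```

>>> send_rows(
  rows=[
    {"x":-0.27,"y":-0.05,"z":0.02,"hand":0.5},
    {"x":-0.27,"y":-0.05,"z":0.02,"hand":0.5},
    {"x":-0.27,"y":-0.05,"z":0.02,"hand":0.5},
    {"x":-0.27,"y":-0.05,"z":0.02,"hand":0.5},
    {"x":-0.27,"y":-0.05,"z":0.02,"hand":0.5},
    {"x":-0.27,"y":-0.05,"z":0.02,"hand":0.5},
    {"x":-0.27,"y":-0.05,"z":0.02,"hand":0.5},
    {"x":-0.27,"y":-0.05,"z":0.02,"hand":0.5},
    {"x":-0.27,"y":-0.05,"z":0.02,"hand":0.5},
    {"x":-0.27,"y":-0.05,"z":0.02,"hand":0.5},
  ],
)

```text
invalid input at $.rows[0]: expected keys x, y, z, wx, wy, wz, hand
```

>>> send_rows(
  rows=[
    {"x":-0.23,"y":-0.06,"hand":0.5},
    {"wz":0.15,"hand":0.5},
    {"wz":0.15,"hand":0.5},
    {"wz":0.15,"hand":0.5},
    {"wz":0.15,"hand":0.5},
    {"wz":0.15,"hand":0.5},
    {"wz":0.15,"hand":0.5},
    {"wz":0.15,"hand":0.5},
    {"wz":0.15,"hand":0.5},
    {"wz":0.15,"hand":0.5},
  ],
)

```text
invalid input at $.rows[0]: expected keys x, y, z, wx, wy, wz, hand
```

```bash
python3 - <<'E'
from h import *
plan(.611,.334,.2,6.6)
c=calibration('wrist'); im=grab_frame('wrist'); cv2.imwrite('pics/w1.png',im); print(c)
E
```

```text
t 0.1 pos [0.2361 0.5781 0.2302] yaw 67.8 tilt [-0.0009 -0.0016] j6 -0.12 w 1.004 gf 0
shift [-2.929 -0.561  0.201] wz 1.360 (other way -2.640)
{'camera_matrix': array([[362.44229789,   0.        , 276.43516917],
       [  0.        , 362.44229789, 211.04260497],
       [  0.        ,   0.        ,   1.        ]]), 'R': array([[ 0.37858492,  0.92556503, -0.0016846 ],
       [ 0.88879813, -0.363037  ,  0.27971775],
       [ 0.2582854 , -0.10739419, -0.9600808 ]]), 't': array([-0.6238614 , -0.03565975,  0.37881126])}
```

View pics/w1.png

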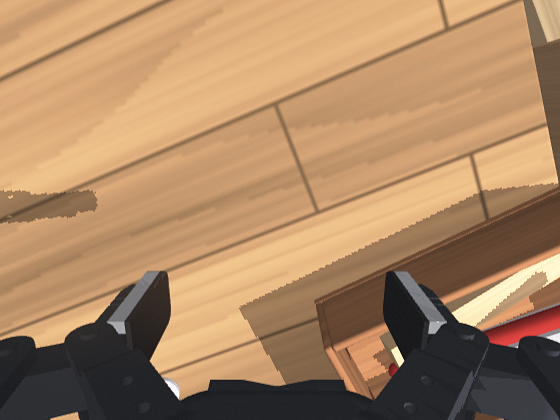

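The wrist view is from the start pose: fingers at the bottom, around (150,300) and (400,300), with the tool box below and no job object in view. I'll resend the moves with all the keys.

>>> send_rows(
  rows=[
    {"x":-0.27,"y":-0.05,"z":0.02,"wx":0,"wy":0,"wz":0,"hand":0.5},
    {"x":-0.27,"y":-0.05,"z":0.02,"wx":0,"wy":0,"wz":0,"hand":0.5},
    {"x":-0.27,"y":-0.05,"z":0.02,"wx":0,"wy":0,"wz":0,"hand":0.5},
    {"x":-0.27,"y":-0.05,"z":0.02,"wx":0,"wy":0,"wz":0,"hand":0.5},
    {"x":-0.27,"y":-0.05,"z":0.02,"wx":0,"wy":0,"wz":0,"hand":0.5},
    {"x":-0.27,"y":-0.05,"z":0.02,"wx":0,"wy":0,"wz":0,"hand":0.5},
    {"x":-0.27,"y":-0.05,"z":0.02,"wx":0,"wy":0,"wz":0,"hand":0.5},
    {"x":-0.27,"y":-0.05,"z":0.02,"wx":0,"wy":0,"wz":0,"hand":0.5},
    {"x":-0.27,"y":-0.05,"z":0.02,"wx":0,"wy":0,"wz":0,"hand":0.5},
    {"x":-0.27,"y":-0.05,"z":0.02,"wx":0,"wy":0,"wz":0,"hand":0.5},
  ],
)

```text
time: 0.98
tool_pos: [0.5842, 0.3545, 0.2007]
tool_rot: [-0.0, 0.193, 0.981, -0.0]
contact_force: [0.2, 0.8, 0.2]
gripper_width: 0.75
grasp_force: 0.0
```

>>> send_rows(
  rows=[
    {"x":-0.23,"y":-0.06,"z":0,"wx":0,"wy":0,"wz":0,"hand":0.5},
    {"x":0,"y":0,"z":0,"wx":0,"wy":0,"wz":0.15,"hand":0.5},
    {"x":0,"y":0,"z":0,"wx":0,"wy":0,"wz":0.15,"hand":0.5},
    {"x":0,"y":0,"z":0,"wx":0,"wy":0,"wz":0.15,"hand":0.5},
    {"x":0,"y":0,"z":0,"wx":0,"wy":0,"wz":0.15,"hand":0.5},
    {"x":0,"y":0,"z":0,"wx":0,"wy":0,"wz":0.15,"hand":0.5},
    {"x":0,"y":0,"z":0,"wx":0,"wy":0,"wz":0.15,"hand":0.5},
    {"x":0,"y":0,"z":0,"wx":0,"wy":0,"wz":0.15,"hand":0.5},
    {"x":0,"y":0,"z":0,"wx":0,"wy":0,"wz":0.15,"hand":0.5},
    {"x":0,"y":0,"z":0,"wx":0,"wy":0,"wz":0.15,"hand":0.5},
  ],
)

```text
time: 1.82
tool_pos: [0.6112, 0.3345, 0.2006]
tool_rot: [-0.0, 0.665, 0.747, -0.0]
contact_force: [-0.5, -1.1, -0.2]
gripper_width: 0.752
grasp_force: 0.0
```

```bash
python3 - <<'E'
from h import *
plan(.611,.334,.2,6.6)
c=calibration('wrist'); im=grab_frame('wrist'); cv2.imwrite('pics/w2.png',im)
print(proj(c,np.array([[.611,.334,.012],[.551,.146,.007],[.434,.343,.01]])))
E
```

```text
t 1.8 pos [0.6112 0.3345 0.2006] yaw 6.7 tilt [-0.001  -0.0004] j6 0.28 w 0.752 gf 0
shift [-0.003 -0.001  0.004] wz 0.002 (other way -3.998)
[[276.74111487 185.32714666]
 [201.62365893 346.74083462]
 [ 85.78603326 153.24561581]]
```

View pics/w2.png

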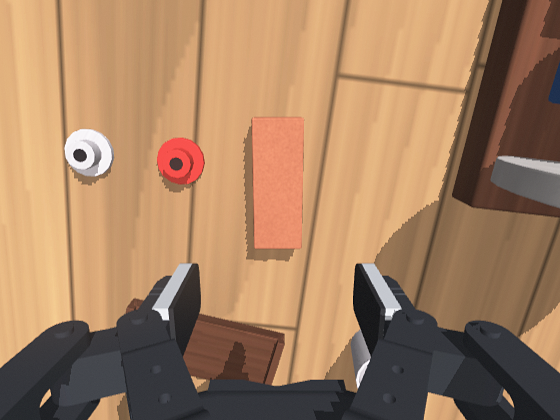

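The wrist view shows the stone at (277,183), the red look-alike at (181,162) and the steel flange at (88,155), close to where they were predicted. Next I'll refine from this picture.

```bash
python3 - <<'E'
from h import *
c=calibration('wrist'); im=cv2.imread('pics/w2.png')
for n,uv,y in (('stone',(277,183),1.68),('flange',(88,155),0)):
    q,s,v=fit(n,im,c,uv,y,S=3,r=85); print(n,q.round(4),np.degrees(q[2]).round(1),'iou %.3f'%s)
    if n=='stone': plan(q[0],q[1],.001,np.degrees(q[2])-90)
E
```

```text
stone [0.6114 0.3359 1.6844] 96.5 iou 0.987
t 1.9 pos [0.6112 0.3345 0.2007] yaw 6.5 tilt [-0.0009 -0.0004] j6 0.28 w 0.753 gf 0
shift [0.01  0.004 1.331] wz -0.000 (other way 4.000)
flange [0.4335 0.3434 0.1784] 10.2 iou 0.974
```

>>> send_rows(
  rows=[
    {"x":0.01,"y":0,"z":0.2,"wx":0,"wy":0,"wz":0,"hand":0.5},
    {"x":0,"y":0,"z":0.2,"wx":0,"wy":0,"wz":0,"hand":0.5},
    {"x":0,"y":0,"z":0.2,"wx":0,"wy":0,"wz":0,"hand":0.5},
    {"x":0,"y":0,"z":0.2,"wx":0,"wy":0,"wz":0,"hand":0.5},
    {"x":0,"y":0,"z":0.2,"wx":0,"wy":0,"wz":0,"hand":0.5},
    {"x":0,"y":0,"z":0.15,"wx":0,"wy":0,"wz":0,"hand":0.5},
    {"x":0,"y":0,"z":0.1,"wx":0,"wy":0,"wz":0,"hand":0.5},
    {"x":0,"y":0,"z":0.06,"wx":0,"wy":0,"wz":0,"hand":0.5},
    {"x":0,"y":0,"z":0,"wx":0,"wy":0,"wz":0,"hand":0.5},
    {"x":0,"y":0,"z":0,"wx":0,"wy":0,"wz":0,"hand":0.5},
  ],
)

```text
time: 2.7
tool_pos: [0.6118, 0.3363, 0.0055]
tool_rot: [0.0, 0.662, 0.749, 0.0]
contact_force: [-0.0, 1.1, -0.0]
gripper_width: 0.75
grasp_force: 0.0
```

>>> send_rows(
  rows=[
    {"x":0,"y":0,"z":0,"wx":0,"wy":0,"wz":0,"hand":0.2},
    {"x":0,"y":0,"z":0,"wx":0,"wy":0,"wz":0,"hand":0.1},
    {"x":0,"y":0,"z":0,"wx":0,"wy":0,"wz":0,"hand":0},
    {"x":0,"y":0,"z":0,"wx":0,"wy":0,"wz":0,"hand":-1},
    {"x":0,"y":0,"z":0,"wx":0,"wy":0,"wz":0,"hand":-1},
    {"x":0,"y":0,"z":0,"wx":0,"wy":0,"wz":0,"hand":-1},
    {"x":0,"y":0,"z":0,"wx":0,"wy":0,"wz":0,"hand":-1},
    {"x":0,"y":0,"z":0,"wx":0,"wy":0,"wz":0,"hand":-1},
    {"x":0,"y":0,"z":0,"wx":0,"wy":0,"wz":0,"hand":-1},
    {"x":0,"y":0,"z":0,"wx":0,"wy":0,"wz":0,"hand":-1},
  ],
)

```text
time: 3.53
tool_pos: [0.6128, 0.3368, 0.0075]
tool_rot: [0.001, 0.662, 0.749, 0.002]
contact_force: [-0.7, -0.2, 5.4]
gripper_width: 0.513
grasp_force: 60.9
```

>>> send_rows(
  rows=[
    {"x":0,"y":0,"z":-0.1,"wx":0,"wy":0,"wz":0,"hand":-1},
    {"x":0,"y":0,"z":-0.15,"wx":0,"wy":0,"wz":0,"hand":-1},
    {"x":0,"y":0,"z":-0.15,"wx":0,"wy":0,"wz":0,"hand":-1},
    {"x":0,"y":0,"z":-0.15,"wx":0,"wy":0,"wz":0,"hand":-1},
    {"x":0,"y":0,"z":-0.15,"wx":0,"wy":0,"wz":0,"hand":-1},
    {"x":0,"y":0,"z":-0.15,"wx":0,"wy":0,"wz":0,"hand":-1},
    {"x":0,"y":0,"z":-0.15,"wx":0,"wy":0,"wz":0,"hand":-1},
    {"x":0,"y":0,"z":0,"wx":0,"wy":0,"wz":0,"hand":-1},
    {"x":0,"y":0,"z":0,"wx":0,"wy":0,"wz":0,"hand":-1},
    {"x":0,"y":0,"z":0,"wx":0,"wy":0,"wz":0,"hand":-1},
  ],
)

```text
time: 4.37
tool_pos: [0.6103, 0.3357, 0.1532]
tool_rot: [-0.0, 0.662, 0.749, -0.001]
contact_force: [0.6, 0.0, -2.6]
gripper_width: 0.511
grasp_force: 62.4
```

```bash
python3 - <<'E'
from h import *
plan(.551,.146,.15,81.8)
E
```

```text
t 4.4 pos [0.6103 0.3357 0.1532] yaw 7.0 tilt [-0.0021 -0.001 ] j6 0.27 w 0.511 gf 62
shift [-1.207 -0.547  0.023] wz -1.661 (other way 2.339)
```

>>> send_rows(
  rows=[
    {"x":-0.23,"y":0,"z":-0.05,"wx":0,"wy":0,"wz":0,"hand":-1},
    {"x":-0.23,"y":0.01,"z":-0.05,"wx":0,"wy":0,"wz":0,"hand":-1},
    {"x":-0.23,"y":0.01,"z":-0.05,"wx":0,"wy":0,"wz":0,"hand":-1},
    {"x":-0.23,"y":0.01,"z":-0.05,"wx":0,"wy":0,"wz":0,"hand":-1},
    {"x":-0.23,"y":0,"z":-0.05,"wx":0,"wy":0,"wz":0,"hand":-1},
    {"x":-0.22,"y":0,"z":-0.05,"wx":0,"wy":0,"wz":0,"hand":-1},
    {"x":0,"y":0,"z":0,"wx":0,"wy":0,"wz":-0.15,"hand":-1},
    {"x":0,"y":0,"z":0,"wx":0,"wy":0,"wz":-0.15,"hand":-1},
    {"x":0,"y":0,"z":0,"wx":0,"wy":0,"wz":-0.15,"hand":-1},
    {"x":0,"y":0,"z":0,"wx":0,"wy":0,"wz":-0.15,"hand":-1},
  ],
)

```text
time: 5.2
tool_pos: [0.6394, 0.1321, 0.1964]
tool_rot: [-0.002, 0.467, 0.884, -0.001]
contact_force: [-0.0, -0.3, -3.3]
gripper_width: 0.507
grasp_force: 62.3
```

>>> send_rows(
  rows=[
    {"x":0,"y":0,"z":0,"wx":0,"wy":0,"wz":-0.15,"hand":-1},
    {"x":0,"y":0,"z":0,"wx":0,"wy":0,"wz":-0.15,"hand":-1},
    {"x":0,"y":0,"z":0,"wx":0,"wy":0,"wz":-0.15,"hand":-1},
    {"x":0,"y":0,"z":0,"wx":0,"wy":0,"wz":-0.15,"hand":-1},
    {"x":0,"y":0,"z":0,"wx":0,"wy":0,"wz":-0.15,"hand":-1},
    {"x":0,"y":0,"z":0,"wx":0,"wy":0,"wz":-0.15,"hand":-1},
    {"x":0,"y":0,"z":0,"wx":0,"wy":0,"wz":-0.15,"hand":-1},
    {"x":0,"y":0,"z":0,"wx":0,"wy":0,"wz":0,"hand":-1},
    {"x":0,"y":0,"z":0,"wx":0,"wy":0,"wz":0,"hand":-1},
    {"x":0,"y":0,"z":0,"wx":0,"wy":0,"wz":0,"hand":-1},
  ],
)

```text
time: 6.03
tool_pos: [0.6401, 0.1326, 0.1981]
tool_rot: [-0.001, 0.077, 0.997, -0.0]
contact_force: [-0.1, -0.1, -3.1]
gripper_width: 0.508
grasp_force: 62.3
```

```bash
python3 - <<'E'
from h import *
c=calibration('wrist'); im=grab_frame('wrist'); cv2.imwrite('pics/w3.png',im)
uv=proj(c,np.array([[.5512,.1459,.01]]))[0]; print(uv)
q,s,v=fit('cradle',im,c,uv,-.143,S=2,r=130); print(q.round(4),np.degrees(q[2]),s)
cv2.imwrite('pics/v3.png',np.hstack([im[:400,:400],v[:400,:400]]) if 0 else v)
plan(q[0],q[1],.1,np.degrees(q[2])+90)
E
```

```text
[275.95639995  83.57010059]
[ 0.5478  0.1471 -0.1507] -8.631926041479126 0.9847897842276495
t 6.1 pos [0.6404 0.1326 0.1986] yaw 81.2 tilt [-0.0018 -0.0002] j6 -1.33 w 0.507 gf 62
shift [0.623 0.001 0.658] wz -0.004 (other way 3.996)
```

View pics/v3.png

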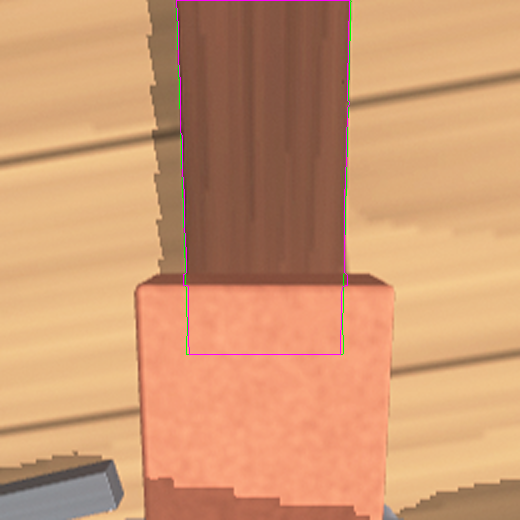

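The crop shows the stone held square and in line with the cradle board. The outline matches the cradle's long sides at columns 180 and 348; its ends are hidden, so I take the length position from the top view. Placing now.

>>> send_rows(
  rows=[
    {"x":0.15,"y":0,"z":0.1,"wx":0,"wy":0,"wz":0,"hand":-1},
    {"x":0.15,"y":0,"z":0.1,"wx":0,"wy":0,"wz":0,"hand":-1},
    {"x":0.15,"y":0,"z":0.1,"wx":0,"wy":0,"wz":0,"hand":-1},
    {"x":0.15,"y":0,"z":0.1,"wx":0,"wy":0,"wz":0,"hand":-1},
    {"x":0,"y":0,"z":0.1,"wx":0,"wy":0,"wz":0,"hand":-1},
    {"x":0,"y":0,"z":0.1,"wx":0,"wy":0,"wz":0,"hand":-1},
    {"x":0,"y":0,"z":0.1,"wx":0,"wy":0,"wz":0,"hand":-1},
    {"x":0,"y":0,"z":0.1,"wx":0,"wy":0,"wz":0,"hand":-1},
    {"x":0,"y":0,"z":0.1,"wx":0,"wy":0,"wz":0,"hand":-1},
    {"x":0,"y":0,"z":0,"wx":0,"wy":0,"wz":0,"hand":-1},
  ],
)

```text
time: 6.92
tool_pos: [0.5491, 0.146, 0.0611]
tool_rot: [-0.003, 0.077, 0.997, -0.001]
contact_force: [-1.2, -0.6, -3.5]
gripper_width: 0.51
grasp_force: 62.2
```

```bash
python3 - <<'E'
from h import *
plan(.5512,.1465,.022,81.4)
E
```

```text
t 6.9 pos [0.5491 0.146  0.0611] yaw 81.2 tilt [-0.0066 -0.0009] j6 -1.29 w 0.510 gf 62
shift [-0.015  0.006  0.26 ] wz -0.004 (other way 3.996)
```

>>> send_rows(
  rows=[
    {"x":-0.01,"y":0,"z":0.06,"wx":0,"wy":0,"wz":0,"hand":-1},
    {"x":0,"y":0,"z":0.06,"wx":0,"wy":0,"wz":0,"hand":-1},
    {"x":0,"y":0,"z":0.05,"wx":0,"wy":0,"wz":0,"hand":-1},
    {"x":0,"y":0,"z":0.04,"wx":0,"wy":0,"wz":0,"hand":-1},
    {"x":0,"y":0,"z":0.02,"wx":0,"wy":0,"wz":0,"hand":-1},
    {"x":0,"y":0,"z":0.01,"wx":0,"wy":0,"wz":0,"hand":-1},
    {"x":0,"y":0,"z":0,"wx":0,"wy":0,"wz":0,"hand":-1},
    {"x":0,"y":0,"z":0,"wx":0,"wy":0,"wz":0,"hand":-1},
    {"x":0,"y":0,"z":0,"wx":0,"wy":0,"wz":0,"hand":-1},
    {"x":0,"y":0,"z":0,"wx":0,"wy":0,"wz":0,"hand":-1},
  ],
)

```text
time: 7.75
tool_pos: [0.5538, 0.1462, 0.0293]
tool_rot: [0.0, 0.076, 0.997, 0.0]
contact_force: [0.2, -0.1, -2.3]
gripper_width: 0.512
grasp_force: 62.4
```

```bash
python3 - <<'E'
from h import *
plan(.5512,.1465,.0215,81.4)
E
```

```text
t 7.8 pos [0.5538 0.1462 0.0293] yaw 81.3 tilt [0.001  0.0001] j6 -1.29 w 0.512 gf 62
shift [ 0.017 -0.001  0.052] wz -0.003 (other way 3.997)
```

>>> send_rows(
  rows=[
    {"x":0.015,"y":0,"z":0.01,"wx":0,"wy":0,"wz":0,"hand":-1},
    {"x":0,"y":0,"z":0.01,"wx":0,"wy":0,"wz":0,"hand":-1},
    {"x":0,"y":0,"z":0.01,"wx":0,"wy":0,"wz":0,"hand":-1},
    {"x":0,"y":0,"z":0.01,"wx":0,"wy":0,"wz":0,"hand":-1},
    {"x":0,"y":0,"z":0.01,"wx":0,"wy":0,"wz":0,"hand":-1},
    {"x":0,"y":0,"z":0,"wx":0,"wy":0,"wz":0,"hand":-1},
    {"x":0,"y":0,"z":0,"wx":0,"wy":0,"wz":0,"hand":-1},
    {"x":0,"y":0,"z":0,"wx":0,"wy":0,"wz":0,"hand":-1},
    {"x":0,"y":0,"z":0,"wx":0,"wy":0,"wz":0,"hand":-1},
    {"x":0,"y":0,"z":0,"wx":0,"wy":0,"wz":0,"hand":-1},
  ],
)

```text
time: 8.58
tool_pos: [0.5513, 0.1465, 0.0216]
tool_rot: [0.0, 0.076, 0.997, 0.0]
contact_force: [-2.0, 0.2, 1.2]
gripper_width: 0.505
grasp_force: 62.8
```

>>> send_rows(
  rows=[
    {"x":0,"y":0,"z":0,"wx":0,"wy":0,"wz":0,"hand":0.15},
    {"x":0,"y":0,"z":0,"wx":0,"wy":0,"wz":0,"hand":0.3},
    {"x":0,"y":0,"z":0,"wx":0,"wy":0,"wz":0,"hand":0.5},
    {"x":0,"y":0,"z":0,"wx":0,"wy":0,"wz":0,"hand":0.5},
    {"x":0,"y":0,"z":-0.05,"wx":0,"wy":0,"wz":0,"hand":0.5},
    {"x":0,"y":0,"z":-0.1,"wx":0,"wy":0,"wz":0,"hand":0.5},
    {"x":0,"y":0,"z":-0.2,"wx":0,"wy":0,"wz":0,"hand":0.5},
    {"x":0,"y":0,"z":-0.25,"wx":0,"wy":0,"wz":0,"hand":0.5},
    {"x":0,"y":0,"z":-0.25,"wx":0,"wy":0,"wz":0,"hand":0.5},
    {"x":0,"y":0,"z":-0.25,"wx":0,"wy":0,"wz":0,"hand":0.8},
  ],
)

```text
time: 9.42
tool_pos: [0.5508, 0.1464, 0.1885]
tool_rot: [0.0, 0.076, 0.997, 0.0]
contact_force: [1.0, 0.6, -0.1]
gripper_width: 0.869
grasp_force: 0.0
```

```bash
python3 - <<'E'
from h import *
plan(.605,-.318,.2,90)
E
```

```text
t 9.4 pos [0.5508 0.1464 0.1885] yaw 81.3 tilt [0.0002 0.0001] j6 -1.29 w 0.869 gf 0
shift [-0.826 -3.006 -0.077] wz -0.194 (other way 3.806)
```

>>> send_rows(
  rows=[
    {"x":-0.07,"y":-0.25,"z":-0.01,"wx":0,"wy":0,"wz":0,"hand":1},
    {"x":-0.07,"y":-0.25,"z":-0.01,"wx":0,"wy":0,"wz":0,"hand":1},
    {"x":-0.07,"y":-0.25,"z":-0.01,"wx":0,"wy":0,"wz":0,"hand":1},
    {"x":-0.07,"y":-0.25,"z":-0.01,"wx":0,"wy":0,"wz":0,"hand":1},
    {"x":-0.07,"y":-0.25,"z":-0.01,"wx":0,"wy":0,"wz":0,"hand":1},
    {"x":-0.07,"y":-0.25,"z":-0.01,"wx":0,"wy":0,"wz":0,"hand":1},
    {"x":-0.07,"y":-0.25,"z":-0.01,"wx":0,"wy":0,"wz":0,"hand":1},
    {"x":-0.07,"y":-0.25,"z":0,"wx":0,"wy":0,"wz":0,"hand":1},
    {"x":-0.07,"y":-0.25,"z":0,"wx":0,"wy":0,"wz":0,"hand":1},
    {"x":-0.07,"y":-0.25,"z":0,"wx":0,"wy":0,"wz":0,"hand":1},
  ],
)

```text
time: 10.25
tool_pos: [0.5981, -0.2422, 0.1976]
tool_rot: [0.0, 0.076, 0.997, -0.0]
contact_force: [0.7, -0.0, 0.5]
gripper_width: 0.996
grasp_force: 0.0
```

>>> send_rows(
  rows=[
    {"x":-0.07,"y":-0.25,"z":0,"wx":0,"wy":0,"wz":0,"hand":1},
    {"x":-0.06,"y":-0.25,"z":0,"wx":0,"wy":0,"wz":0,"hand":1},
    {"x":0,"y":0,"z":0,"wx":0,"wy":0,"wz":0,"hand":1},
    {"x":0,"y":0,"z":0,"wx":0,"wy":0,"wz":0,"hand":1},
    {"x":0,"y":0,"z":0,"wx":0,"wy":0,"wz":0,"hand":1},
    {"x":0,"y":0,"z":0,"wx":0,"wy":0,"wz":0,"hand":1},
    {"x":0,"y":0,"z":0,"wx":0,"wy":0,"wz":0,"hand":1},
    {"x":0,"y":0,"z":0,"wx":0,"wy":0,"wz":0,"hand":1},
    {"x":0,"y":0,"z":0,"wx":0,"wy":0,"wz":0,"hand":1},
    {"x":0,"y":0,"z":0,"wx":0,"wy":0,"wz":0,"hand":1},
  ],
)

```text
time: 11.08
tool_pos: [0.6062, -0.3165, 0.197]
tool_rot: [0.0, 0.076, 0.997, -0.0]
contact_force: [0.3, -0.7, 0.3]
gripper_width: 0.998
grasp_force: 0.0
```

```bash
cat >> h.py <<'E'
def look(cam,items,fn,S=3,r=80):
    c=calibration(cam); im=grab_frame(cam); cv2.imwrite('pics/'+fn,im); out={}
    for n,x,y,yaw,z in items:
        uv=proj(c,np.array([[x,y,z+M[n][:,2].max()/2]]))[0]
        q,s,v=fit(n,im,c,uv,yaw,z,S,r); out[n]=q; cv2.imwrite('pics/%s_%s'%(n,fn),v)
        print(cam,n,uv.round(0),q.round(4),'%.1f'%np.degrees(q[2]),'iou %.3f'%s)
    return out
E
python3 - <<'E'
from h import *
o=look('wrist',[('wheel',.605,-.318,0,0),('oilcan',.457,-.3425,0,0)],'w4.png')
look('top',[('stone',.551,.146,-.15,.014)],'t4.png',4,50)
q=o['wheel'];plan(q[0],q[1],.004,81.3)
E
```

```text
wrist wheel [275. 185.] [ 0.6016 -0.3174  0.1222] 7.0 iou 0.982
wrist oilcan [215.   9.] [ 0.4561 -0.3419 -0.0418] -2.4 iou 0.985
top stone [209. 211.] [ 0.5533  0.1468 -0.1369] -7.8 iou 0.898
t 11.2 pos [ 0.6061 -0.3168  0.1969] yaw 81.3 tilt [ 0. -0.] j6 -2.01 w 1.003 gf 0
shift [ 0.029 -0.008  1.286] wz 0.000 (other way -4.000)
```

View pics/w4.png

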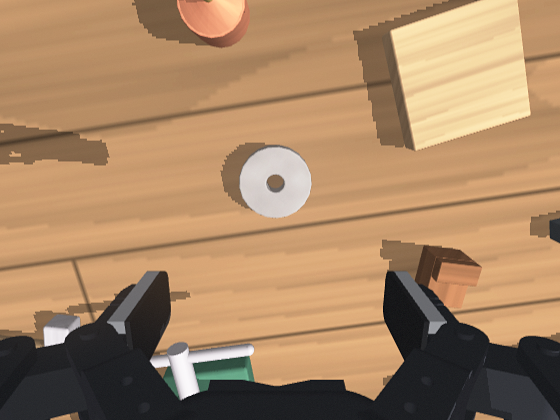

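The wheel is at (275,183) and the copper can at (213,10), both matching the top view. The top-view fit puts the stone in the cradle (stone .5533,.1468). Grasping the wheel.

>>> send_rows(
  rows=[
    {"x":0.03,"y":-0.01,"z":0.2,"wx":0,"wy":0,"wz":0,"hand":1},
    {"x":0,"y":0,"z":0.2,"wx":0,"wy":0,"wz":0,"hand":1},
    {"x":0,"y":0,"z":0.2,"wx":0,"wy":0,"wz":0,"hand":1},
    {"x":0,"y":0,"z":0.2,"wx":0,"wy":0,"wz":0,"hand":1},
    {"x":0,"y":0,"z":0.2,"wx":0,"wy":0,"wz":0,"hand":1},
    {"x":0,"y":0,"z":0.15,"wx":0,"wy":0,"wz":0,"hand":1},
    {"x":0,"y":0,"z":0.1,"wx":0,"wy":0,"wz":0,"hand":1},
    {"x":0,"y":0,"z":0.04,"wx":0,"wy":0,"wz":0,"hand":1},
    {"x":0,"y":0,"z":0,"wx":0,"wy":0,"wz":0,"hand":1},
    {"x":0,"y":0,"z":0,"wx":0,"wy":0,"wz":0,"hand":1},
  ],
)

```text
time: 12.02
tool_pos: [0.6022, -0.3186, 0.0045]
tool_rot: [0.001, 0.076, 0.997, -0.0]
contact_force: [0.3, 0.5, 0.9]
gripper_width: 1.0
grasp_force: 0.0
```

>>> send_rows(
  rows=[
    {"x":0,"y":0,"z":0,"wx":0,"wy":0,"wz":0,"hand":0.8},
    {"x":0,"y":0,"z":0,"wx":0,"wy":0,"wz":0,"hand":0.6},
    {"x":0,"y":0,"z":0,"wx":0,"wy":0,"wz":0,"hand":0.5},
    {"x":0,"y":0,"z":0,"wx":0,"wy":0,"wz":0,"hand":-1},
    {"x":0,"y":0,"z":0,"wx":0,"wy":0,"wz":0,"hand":-1},
    {"x":0,"y":0,"z":0,"wx":0,"wy":0,"wz":0,"hand":-1},
    {"x":0,"y":0,"z":0,"wx":0,"wy":0,"wz":0,"hand":-1},
    {"x":0,"y":0,"z":0,"wx":0,"wy":0,"wz":0,"hand":-1},
    {"x":0,"y":0,"z":0,"wx":0,"wy":0,"wz":0,"hand":-1},
    {"x":0,"y":0,"z":0,"wx":0,"wy":0,"wz":0,"hand":-1},
  ],
)

```text
time: 12.85
tool_pos: [0.6029, -0.3189, 0.0068]
tool_rot: [0.002, 0.076, 0.997, -0.001]
contact_force: [-2.1, 1.4, 7.6]
gripper_width: 0.741
grasp_force: 63.5
```

>>> send_rows(
  rows=[
    {"x":0,"y":0,"z":-0.1,"wx":0,"wy":0,"wz":0,"hand":-1},
    {"x":0,"y":0,"z":-0.15,"wx":0,"wy":0,"wz":0,"hand":-1},
    {"x":0,"y":0,"z":-0.15,"wx":0,"wy":0,"wz":0,"hand":-1},
    {"x":0,"y":0,"z":-0.15,"wx":0,"wy":0,"wz":0,"hand":-1},
    {"x":0,"y":0,"z":-0.15,"wx":0,"wy":0,"wz":0,"hand":-1},
    {"x":0,"y":0,"z":-0.15,"wx":0,"wy":0,"wz":0,"hand":-1},
    {"x":0,"y":0,"z":-0.15,"wx":0,"wy":0,"wz":0,"hand":-1},
    {"x":0,"y":0,"z":-0.1,"wx":0,"wy":0,"wz":0,"hand":-1},
    {"x":0,"y":0,"z":-0.1,"wx":0,"wy":0,"wz":0,"hand":-1},
    {"x":0,"y":0,"z":0,"wx":0,"wy":0,"wz":0,"hand":-1},
  ],
)

```text
time: 13.68
tool_pos: [0.6029, -0.3191, 0.1882]
tool_rot: [0.003, 0.076, 0.997, -0.002]
contact_force: [0.7, 0.2, 0.0]
gripper_width: 0.741
grasp_force: 66.1
```

```bash
python3 - <<'E'
from h import *
plan(.6351,-.145,.2,99)
E
```

```text
t 13.7 pos [ 0.6029 -0.3191  0.1882] yaw 81.3 tilt [ 0.0057 -0.0039] j6 -2.01 w 0.741 gf 66
shift [-0.037  1.179 -0.082] wz -0.394 (other way 3.606)
```

>>> send_rows(
  rows=[
    {"x":0,"y":0.2,"z":-0.02,"wx":0,"wy":0,"wz":0,"hand":-1},
    {"x":-0.01,"y":0.2,"z":-0.02,"wx":0,"wy":0,"wz":0,"hand":-1},
    {"x":-0.02,"y":0.2,"z":-0.02,"wx":0,"wy":0,"wz":0,"hand":-1},
    {"x":-0.01,"y":0.2,"z":-0.02,"wx":0,"wy":0,"wz":0,"hand":-1},
    {"x":0,"y":0.2,"z":0,"wx":0,"wy":0,"wz":0,"hand":-1},
    {"x":0,"y":0.18,"z":0,"wx":0,"wy":0,"wz":0,"hand":-1},
    {"x":0,"y":0,"z":0,"wx":0,"wy":0,"wz":-0.13,"hand":-1},
    {"x":0,"y":0,"z":0,"wx":0,"wy":0,"wz":-0.13,"hand":-1},
    {"x":0,"y":0,"z":0,"wx":0,"wy":0,"wz":-0.13,"hand":-1},
    {"x":0,"y":0,"z":0,"wx":0,"wy":0,"wz":0,"hand":-1},
  ],
)

```text
time: 14.52
tool_pos: [0.6334, -0.1434, 0.1936]
tool_rot: [-0.001, -0.078, 0.997, 0.001]
contact_force: [-0.3, -0.0, -2.0]
gripper_width: 0.737
grasp_force: 66.1
```

```bash
python3 - <<'E'
from h import *
o=look('wrist',[('block',.535,-.154,.15,0)],'w5.png',2,120)
plan(.535,-.154,.1,99)
from plant import manip
s=manip.state()
look_c=calibration('wrist'); im=cv2.imread('pics/w5.png')
g=s['tool_pos']; p=proj(look_c,np.array([[g[0],g[1],g[2]+.0]]))[0]; print(p)
E
```

```text
wrist block [282.  72.] [ 0.5336 -0.1523  0.1497] 8.6 iou 0.985
t 14.6 pos [ 0.6335 -0.1436  0.1938] yaw 98.7 tilt [-0.0022  0.0007] j6 -2.06 w 0.739 gf 66
shift [0.658 0.03  0.627] wz -0.006 (other way 3.994)
[276.49249865 277.50587025]
```

View pics/w5.png

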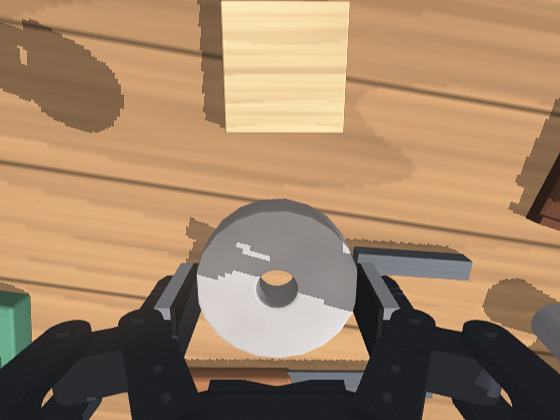

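The wheel is held level at (277,280) and the block is at (285,67). Next I'll measure the wheel's offset in the hand.

```bash
python3 - <<'E'
from h import *
c=calibration('wrist'); im=cv2.imread('pics/w5.png'); s=manip.state()
q,iou,v=fit('wheel',im,c,(277,282),0,s['tool_pos'][2]-.0068,3,95); print(q.round(4),iou)
d=q[:2]-s['tool_pos'][:2]; print('offset',d.round(4))
plan(.5345-d[0],-.153-d[1],.033,98.8)
E
```

```text
[ 0.6326 -0.1438  0.1873] 0.9765878207193828
offset [-0.0009 -0.0002]
t 14.6 pos [ 0.6335 -0.1436  0.1938] yaw 98.7 tilt [-0.0022  0.0007] j6 -2.06 w 0.739 gf 66
shift [0.654 0.037 1.073] wz -0.002 (other way 3.998)
```

>>> send_rows(
  rows=[
    {"x":0.15,"y":0.01,"z":0.05,"wx":0,"wy":0,"wz":0,"hand":-1},
    {"x":0.15,"y":0.01,"z":0.05,"wx":0,"wy":0,"wz":0,"hand":-1},
    {"x":0.15,"y":0.01,"z":0.1,"wx":0,"wy":0,"wz":0,"hand":-1},
    {"x":0.12,"y":0,"z":0.15,"wx":0,"wy":0,"wz":0,"hand":-1},
    {"x":0.08,"y":0,"z":0.15,"wx":0,"wy":0,"wz":0,"hand":-1},
    {"x":0,"y":0,"z":0.15,"wx":0,"wy":0,"wz":0,"hand":-1},
    {"x":0,"y":0,"z":0.15,"wx":0,"wy":0,"wz":0,"hand":-1},
    {"x":0,"y":0,"z":0.1,"wx":0,"wy":0,"wz":0,"hand":-1},
    {"x":0,"y":0,"z":0,"wx":0,"wy":0,"wz":0,"hand":-1},
    {"x":0,"y":0,"z":0,"wx":0,"wy":0,"wz":0,"hand":-1},
  ],
)

```text
time: 15.4
tool_pos: [0.536, -0.1542, 0.0591]
tool_rot: [-0.001, -0.076, 0.997, 0.001]
contact_force: [0.7, -0.4, -0.8]
gripper_width: 0.739
grasp_force: 66.4
```

>>> send_rows(
  rows=[
    {"x":0,"y":0,"z":0.05,"wx":0,"wy":0,"wz":0,"hand":-1},
    {"x":0,"y":0,"z":0.03,"wx":0,"wy":0,"wz":0,"hand":-1},
    {"x":0,"y":0,"z":0.02,"wx":0,"wy":0,"wz":0,"hand":-1},
    {"x":0,"y":0,"z":0.01,"wx":0,"wy":0,"wz":0,"hand":-1},
    {"x":0,"y":0,"z":0,"wx":0,"wy":0,"wz":0,"hand":-1},
    {"x":0,"y":0,"z":0,"wx":0,"wy":0,"wz":0,"hand":-1},
    {"x":0,"y":0,"z":0,"wx":0,"wy":0,"wz":0,"hand":-1},
    {"x":0,"y":0,"z":0,"wx":0,"wy":0,"wz":0,"hand":-1},
    {"x":0,"y":0,"z":0,"wx":0,"wy":0,"wz":0,"hand":-1},
    {"x":0,"y":0,"z":0,"wx":0,"wy":0,"wz":0,"hand":-1},
  ],
)

```text
time: 16.23
tool_pos: [0.5372, -0.1545, 0.044]
tool_rot: [0.0, -0.077, 0.997, -0.0]
contact_force: [0.1, 0.2, -1.5]
gripper_width: 0.736
grasp_force: 66.4
```

```bash
python3 - <<'E'
from h import *
plan(.5354,-.1528,.0318,98.8); print(manip.state()['contact_force'])
E
```

```text
t 16.2 pos [ 0.5372 -0.1545  0.044 ] yaw 98.8 tilt [ 0.0003 -0.0001] j6 -2.14 w 0.736 gf 66
shift [0.01  0.013 0.081] wz 0.001 (other way -3.999)
[ 0.08554587  0.2252102  -1.508967  ]
```

Descend 12 mm more with a small correction.

>>> send_rows(
  rows=[
    {"x":0.01,"y":0.013,"z":0.02,"wx":0,"wy":0,"wz":0,"hand":-1},
    {"x":0,"y":0,"z":0.02,"wx":0,"wy":0,"wz":0,"hand":-1},
    {"x":0,"y":0,"z":0.02,"wx":0,"wy":0,"wz":0,"hand":-1},
    {"x":0,"y":0,"z":0.01,"wx":0,"wy":0,"wz":0,"hand":-1},
    {"x":0,"y":0,"z":0.01,"wx":0,"wy":0,"wz":0,"hand":-1},
    {"x":0,"y":0,"z":0,"wx":0,"wy":0,"wz":0,"hand":-1},
    {"x":0,"y":0,"z":0,"wx":0,"wy":0,"wz":0,"hand":-1},
    {"x":0,"y":0,"z":0,"wx":0,"wy":0,"wz":0,"hand":-1},
    {"x":0,"y":0,"z":0,"wx":0,"wy":0,"wz":0,"hand":-1},
    {"x":0,"y":0,"z":0,"wx":0,"wy":0,"wz":0,"hand":-1},
  ],
)

```text
time: 17.07
tool_pos: [0.5354, -0.1528, 0.032]
tool_rot: [0.0, -0.077, 0.997, -0.0]
contact_force: [-0.6, 0.3, 0.5]
gripper_width: 0.735
grasp_force: 66.7
```

>>> send_rows(
  rows=[
    {"x":0,"y":0,"z":0,"wx":0,"wy":0,"wz":0,"hand":0.6},
    {"x":0,"y":0,"z":0,"wx":0,"wy":0,"wz":0,"hand":0.7},
    {"x":0,"y":0,"z":0,"wx":0,"wy":0,"wz":0,"hand":0.9},
    {"x":0,"y":0,"z":0,"wx":0,"wy":0,"wz":0,"hand":1},
    {"x":0,"y":0,"z":-0.05,"wx":0,"wy":0,"wz":0,"hand":1},
    {"x":0,"y":0,"z":-0.1,"wx":0,"wy":0,"wz":0,"hand":1},
    {"x":0,"y":0,"z":-0.2,"wx":0,"wy":0,"wz":0,"hand":1},
    {"x":0,"y":0,"z":-0.25,"wx":0,"wy":0,"wz":0,"hand":1},
    {"x":0,"y":0,"z":-0.25,"wx":0,"wy":0,"wz":0,"hand":1},
    {"x":0,"y":0,"z":-0.25,"wx":0,"wy":0,"wz":0,"hand":1},
  ],
)

```text
time: 17.9
tool_pos: [0.535, -0.1527, 0.199]
tool_rot: [0.0, -0.077, 0.997, -0.0]
contact_force: [0.8, -0.3, -0.7]
gripper_width: 0.997
grasp_force: 0.0
```

>>> send_rows(
  rows=[
    {"x":0.01,"y":0.26,"z":0,"wx":0,"wy":0,"wz":0,"hand":0.3},
    {"x":0.01,"y":0.26,"z":0,"wx":0,"wy":0,"wz":0,"hand":0},
    {"x":0.01,"y":0.26,"z":0,"wx":0,"wy":0,"wz":0,"hand":0},
    {"x":0.01,"y":0.26,"z":0,"wx":0,"wy":0,"wz":0,"hand":0},
    {"x":0.01,"y":0.26,"z":0,"wx":0,"wy":0,"wz":0,"hand":0},
    {"x":0.01,"y":0.26,"z":0,"wx":0,"wy":0,"wz":0,"hand":0},
    {"x":0.02,"y":0.26,"z":0,"wx":0,"wy":0,"wz":0,"hand":0},
    {"x":0.02,"y":0.26,"z":0,"wx":0,"wy":0,"wz":0,"hand":0},
    {"x":0.02,"y":0.26,"z":0,"wx":0,"wy":0,"wz":0,"hand":0},
    {"x":0.02,"y":0.26,"z":0,"wx":0,"wy":0,"wz":0,"hand":0},
  ],
)

```text
time: 18.73
tool_pos: [0.4539, 0.2312, 0.1977]
tool_rot: [0.001, -0.077, 0.997, 0.0]
contact_force: [0.1, -0.4, 0.6]
gripper_width: 0.499
grasp_force: 0.0
```

>>> send_rows(
  rows=[
    {"x":0.02,"y":0.26,"z":0,"wx":0,"wy":0,"wz":0,"hand":0},
    {"x":0,"y":0.26,"z":0,"wx":0,"wy":0,"wz":0,"hand":0},
    {"x":0,"y":0.25,"z":0,"wx":0,"wy":0,"wz":0,"hand":0},
    {"x":0,"y":0,"z":0,"wx":0,"wy":0,"wz":0,"hand":0},
    {"x":0,"y":0,"z":0,"wx":0,"wy":0,"wz":0,"hand":0},
    {"x":0,"y":0,"z":0,"wx":0,"wy":0,"wz":0,"hand":0},
    {"x":0,"y":0,"z":0,"wx":0,"wy":0,"wz":0,"hand":0},
    {"x":0,"y":0,"z":0,"wx":0,"wy":0,"wz":0,"hand":0},
    {"x":0,"y":0,"z":0,"wx":0,"wy":0,"wz":0,"hand":0},
    {"x":0,"y":0,"z":0,"wx":0,"wy":0,"wz":0,"hand":0},
  ],
)

```text
time: 19.57
tool_pos: [0.4343, 0.3422, 0.1969]
tool_rot: [0.0, -0.076, 0.997, 0.0]
contact_force: [0.1, -0.6, -0.8]
gripper_width: 0.498
grasp_force: 0.0
```

```bash
python3 - <<'E'
from h import *
o=look('wrist',[('flange',.4336,.3432,0,0)],'w6.png',4,50)
look('top',[('wheel',.535,-.153,0,.025)],'t6.png',4,50)
q=o['flange']; plan(q[0],q[1],.01,98.8)
E
```

```text
wrist flange [278. 185.] [0.4337 0.3427 0.2097] 12.0 iou 0.984
top wheel [346. 221.] [ 0.5348 -0.1538  0.2408] 13.8 iou 0.981
t 19.7 pos [0.4342 0.3425 0.1968] yaw 98.8 tilt [0. 0.] j6 -1.19 w 0.499 gf 0
shift [0.003 0.002 1.246] wz -0.001 (other way 3.999)
```

>>> send_rows(
  rows=[
    {"x":0.003,"y":0.002,"z":0.2,"wx":0,"wy":0,"wz":0,"hand":0},
    {"x":0,"y":0,"z":0.2,"wx":0,"wy":0,"wz":0,"hand":0},
    {"x":0,"y":0,"z":0.2,"wx":0,"wy":0,"wz":0,"hand":0},
    {"x":0,"y":0,"z":0.2,"wx":0,"wy":0,"wz":0,"hand":0},
    {"x":0,"y":0,"z":0.2,"wx":0,"wy":0,"wz":0,"hand":0},
    {"x":0,"y":0,"z":0.12,"wx":0,"wy":0,"wz":0,"hand":0},
    {"x":0,"y":0,"z":0.08,"wx":0,"wy":0,"wz":0,"hand":0},
    {"x":0,"y":0,"z":0.04,"wx":0,"wy":0,"wz":0,"hand":0},
    {"x":0,"y":0,"z":0,"wx":0,"wy":0,"wz":0,"hand":0},
    {"x":0,"y":0,"z":0,"wx":0,"wy":0,"wz":0,"hand":0},
  ],
)

```text
time: 20.5
tool_pos: [0.4343, 0.3437, 0.0119]
tool_rot: [0.001, -0.077, 0.997, 0.0]
contact_force: [1.3, -0.1, 0.4]
gripper_width: 0.499
grasp_force: 0.0
```

>>> send_rows(
  rows=[
    {"x":0,"y":0,"z":0,"wx":0,"wy":0,"wz":0,"hand":-0.1},
    {"x":0,"y":0,"z":0,"wx":0,"wy":0,"wz":0,"hand":-0.2},
    {"x":0,"y":0,"z":0,"wx":0,"wy":0,"wz":0,"hand":-0.3},
    {"x":0,"y":0,"z":0,"wx":0,"wy":0,"wz":0,"hand":-0.4},
    {"x":0,"y":0,"z":0,"wx":0,"wy":0,"wz":0,"hand":-1},
    {"x":0,"y":0,"z":0,"wx":0,"wy":0,"wz":0,"hand":-1},
    {"x":0,"y":0,"z":0,"wx":0,"wy":0,"wz":0,"hand":-1},
    {"x":0,"y":0,"z":0,"wx":0,"wy":0,"wz":0,"hand":-1},
    {"x":0,"y":0,"z":0,"wx":0,"wy":0,"wz":0,"hand":-1},
    {"x":0,"y":0,"z":0,"wx":0,"wy":0,"wz":0,"hand":-1},
  ],
)

```text
time: 21.33
tool_pos: [0.4343, 0.3437, 0.0123]
tool_rot: [0.001, -0.077, 0.997, 0.0]
contact_force: [-1.5, -1.8, 5.3]
gripper_width: 0.261
grasp_force: 58.5
```

>>> send_rows(
  rows=[
    {"x":0,"y":0,"z":-0.05,"wx":0,"wy":0,"wz":0,"hand":-1},
    {"x":0,"y":0,"z":-0.15,"wx":0,"wy":0,"wz":0,"hand":-1},
    {"x":0,"y":0,"z":-0.15,"wx":0,"wy":0,"wz":0,"hand":-1},
    {"x":0,"y":0,"z":-0.15,"wx":0,"wy":0,"wz":0,"hand":-1},
    {"x":0,"y":0,"z":-0.15,"wx":0,"wy":0,"wz":0,"hand":-1},
    {"x":0,"y":0,"z":-0.15,"wx":0,"wy":0,"wz":0,"hand":-1},
    {"x":0,"y":0,"z":-0.15,"wx":0,"wy":0,"wz":0,"hand":-1},
    {"x":0,"y":0,"z":-0.1,"wx":0,"wy":0,"wz":0,"hand":-1},
    {"x":0,"y":0,"z":-0.05,"wx":0,"wy":0,"wz":0,"hand":-1},
    {"x":0,"y":0,"z":0,"wx":0,"wy":0,"wz":0,"hand":-1},
  ],
)

```text
time: 22.17
tool_pos: [0.4344, 0.3439, 0.1782]
tool_rot: [0.002, -0.077, 0.997, 0.001]
contact_force: [0.1, 0.6, -1.2]
gripper_width: 0.263
grasp_force: 58.9
```

```bash
python3 - <<'E'
from h import *
s=manip.state(); o=look('wrist',[('flange',s['tool_pos'][0],s['tool_pos'][1],0,s['tool_pos'][2]-.012)],'w7.png',4,70)
print(o['flange'][:2]-s['tool_pos'][:2]); plan(.535,-.153,.15,98.8)
E
```

```text
wrist flange [276. 275.] [0.4342 0.3436 0.0799] 4.6 iou 0.963
[-0.00015302 -0.00022606]
t 22.2 pos [0.4336 0.3434 0.1764] yaw 98.8 tilt [0.0011 0.0007] j6 -1.19 w 0.269 gf 59
shift [-0.159 -3.374  0.174] wz 0.001 (other way -3.999)
```

View pics/flange_w7.png

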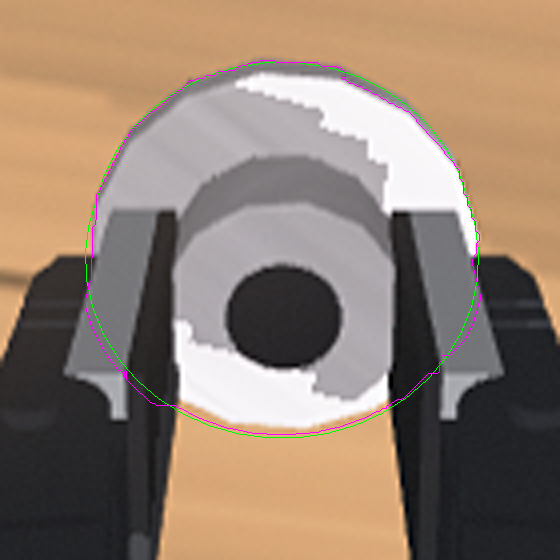

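The flange is held by the boss, centred and level at (276,275). Carrying it to the wheel.

>>> send_rows(
  rows=[
    {"x":-0.01,"y":-0.25,"z":-0.02,"wx":0,"wy":0,"wz":0,"hand":-1},
    {"x":-0.01,"y":-0.25,"z":0,"wx":0,"wy":0,"wz":0,"hand":-1},
    {"x":-0.01,"y":-0.25,"z":0,"wx":0,"wy":0,"wz":0,"hand":-1},
    {"x":-0.01,"y":-0.25,"z":0,"wx":0,"wy":0,"wz":0,"hand":-1},
    {"x":-0.02,"y":-0.25,"z":0,"wx":0,"wy":0,"wz":0,"hand":-1},
    {"x":-0.02,"y":-0.25,"z":0,"wx":0,"wy":0,"wz":0,"hand":-1},
    {"x":-0.02,"y":-0.25,"z":0,"wx":0,"wy":0,"wz":0,"hand":-1},
    {"x":-0.02,"y":-0.25,"z":0,"wx":0,"wy":0,"wz":0,"hand":-1},
    {"x":-0.02,"y":-0.25,"z":0,"wx":0,"wy":0,"wz":0,"hand":-1},
    {"x":-0.02,"y":-0.25,"z":0,"wx":0,"wy":0,"wz":0,"hand":-1},
  ],
)

```text
time: 23.05
tool_pos: [0.5136, -0.0252, 0.1766]
tool_rot: [-0.002, -0.077, 0.997, 0.001]
contact_force: [1.2, 0.1, -0.4]
gripper_width: 0.266
grasp_force: 59.0
```

>>> send_rows(
  rows=[
    {"x":0,"y":-0.25,"z":0,"wx":0,"wy":0,"wz":0,"hand":-1},
    {"x":0,"y":-0.25,"z":0,"wx":0,"wy":0,"wz":0,"hand":-1},
    {"x":0,"y":-0.25,"z":0,"wx":0,"wy":0,"wz":0,"hand":-1},
    {"x":0,"y":-0.12,"z":0.1,"wx":0,"wy":0,"wz":0,"hand":-1},
    {"x":0,"y":0,"z":0.15,"wx":0,"wy":0,"wz":0,"hand":-1},
    {"x":0,"y":0,"z":0.15,"wx":0,"wy":0,"wz":0,"hand":-1},
    {"x":0,"y":0,"z":0.15,"wx":0,"wy":0,"wz":0,"hand":-1},
    {"x":0,"y":0,"z":0.05,"wx":0,"wy":0,"wz":0,"hand":-1},
    {"x":0,"y":0,"z":0,"wx":0,"wy":0,"wz":0,"hand":-1},
    {"x":0,"y":0,"z":0,"wx":0,"wy":0,"wz":0,"hand":-1},
  ],
)

```text
time: 23.88
tool_pos: [0.5342, -0.1522, 0.088]
tool_rot: [-0.001, -0.077, 0.997, 0.0]
contact_force: [0.1, -0.0, 0.9]
gripper_width: 0.268
grasp_force: 59.1
```

```bash
python3 - <<'E'
from h import *
plan(.5346,-.1531,.0575,98.8)
E
```

```text
t 23.9 pos [ 0.5342 -0.1522  0.088 ] yaw 98.8 tilt [-0.0018  0.0008] j6 -2.14 w 0.268 gf 59
shift [-0.002 -0.007  0.203] wz 0.001 (other way -3.999)
```

>>> send_rows(
  rows=[
    {"x":0,"y":-0.007,"z":0.05,"wx":0,"wy":0,"wz":0,"hand":-1},
    {"x":0,"y":0,"z":0.05,"wx":0,"wy":0,"wz":0,"hand":-1},
    {"x":0,"y":0,"z":0.03,"wx":0,"wy":0,"wz":0,"hand":-1},
    {"x":0,"y":0,"z":0,"wx":0,"wy":0,"wz":0,"hand":-1},
    {"x":0,"y":0,"z":0,"wx":0,"wy":0,"wz":0,"hand":-1},
    {"x":0,"y":0,"z":0,"wx":0,"wy":0,"wz":0,"hand":-1},
    {"x":0,"y":0,"z":0,"wx":0,"wy":0,"wz":0,"hand":-1},
    {"x":0,"y":0,"z":0,"wx":0,"wy":0,"wz":0,"hand":-1},
    {"x":0,"y":0,"z":0,"wx":0,"wy":0,"wz":0,"hand":-1},
    {"x":0,"y":0,"z":0,"wx":0,"wy":0,"wz":0,"hand":-1},
  ],
)

```text
time: 24.72
tool_pos: [0.5351, -0.1536, 0.0695]
tool_rot: [0.0, -0.077, 0.997, -0.0]
contact_force: [0.7, -0.3, -1.2]
gripper_width: 0.261
grasp_force: 59.1
```

```bash
python3 - <<'E'
from h import *
plan(.5346,-.1531,.0575,98.8); print(manip.state()['contact_force'])
E
```

```text
t 24.7 pos [ 0.5351 -0.1536  0.0695] yaw 98.8 tilt [ 0.0003 -0.0001] j6 -2.14 w 0.261 gf 59
shift [0.003 0.004 0.08 ] wz 0.001 (other way -3.999)
[ 0.6887887  -0.29834757 -1.1884665 ]
```

>>> send_rows(
  rows=[
    {"x":0.003,"y":0.004,"z":0.02,"wx":0,"wy":0,"wz":0,"hand":-1},
    {"x":0,"y":0,"z":0.02,"wx":0,"wy":0,"wz":0,"hand":-1},
    {"x":0,"y":0,"z":0.02,"wx":0,"wy":0,"wz":0,"hand":-1},
    {"x":0,"y":0,"z":0.01,"wx":0,"wy":0,"wz":0,"hand":-1},
    {"x":0,"y":0,"z":0.01,"wx":0,"wy":0,"wz":0,"hand":-1},
    {"x":0,"y":0,"z":0,"wx":0,"wy":0,"wz":0,"hand":-1},
    {"x":0,"y":0,"z":0,"wx":0,"wy":0,"wz":0,"hand":-1},
    {"x":0,"y":0,"z":0,"wx":0,"wy":0,"wz":0,"hand":-1},
    {"x":0,"y":0,"z":0,"wx":0,"wy":0,"wz":0,"hand":-1},
    {"x":0,"y":0,"z":0,"wx":0,"wy":0,"wz":0,"hand":-1},
  ],
)

```text
time: 25.55
tool_pos: [0.5345, -0.1531, 0.0573]
tool_rot: [0.0, -0.077, 0.997, -0.0]
contact_force: [-0.3, 0.8, 0.8]
gripper_width: 0.261
grasp_force: 59.2
```

>>> send_rows(
  rows=[
    {"x":0,"y":0,"z":0,"wx":0,"wy":0,"wz":0,"hand":-0.35},
    {"x":0,"y":0,"z":0,"wx":0,"wy":0,"wz":0,"hand":-0.2},
    {"x":0,"y":0,"z":0,"wx":0,"wy":0,"wz":0,"hand":0},
    {"x":0,"y":0,"z":0,"wx":0,"wy":0,"wz":0,"hand":0},
    {"x":0,"y":0,"z":-0.05,"wx":0,"wy":0,"wz":0,"hand":0},
    {"x":0,"y":0,"z":-0.1,"wx":0,"wy":0,"wz":0,"hand":0},
    {"x":0,"y":0,"z":-0.2,"wx":0,"wy":0,"wz":0,"hand":0},
    {"x":0,"y":0,"z":-0.25,"wx":0,"wy":0,"wz":0,"hand":0},
    {"x":0,"y":0,"z":-0.25,"wx":0,"wy":0,"wz":0,"hand":0},
    {"x":0,"y":0,"z":-0.1,"wx":0,"wy":0,"wz":0,"hand":0.5},
  ],
)

```text
time: 26.38
tool_pos: [0.5368, -0.1541, 0.207]
tool_rot: [0.004, -0.077, 0.997, -0.002]
contact_force: [0.6, -1.4, 1.6]
gripper_width: 0.628
grasp_force: 0.0
```

>>> send_rows(
  rows=[
    {"x":0.12,"y":-0.2,"z":0,"wx":0,"wy":0,"wz":0,"hand":0.7},
    {"x":0.12,"y":-0.2,"z":0,"wx":0,"wy":0,"wz":0,"hand":0.7},
    {"x":0.12,"y":-0.2,"z":0,"wx":0,"wy":0,"wz":0,"hand":0.7},
    {"x":0.12,"y":-0.2,"z":0,"wx":0,"wy":0,"wz":0,"hand":0.7},
    {"x":0.12,"y":-0.2,"z":0,"wx":0,"wy":0,"wz":0,"hand":0.7},
    {"x":0.1,"y":-0.17,"z":0,"wx":0,"wy":0,"wz":0,"hand":0.7},
    {"x":0,"y":0,"z":0,"wx":0,"wy":0,"wz":0,"hand":0.7},
    {"x":0,"y":0,"z":0,"wx":0,"wy":0,"wz":0,"hand":0.7},
    {"x":0,"y":0,"z":0,"wx":0,"wy":0,"wz":0,"hand":0.7},
    {"x":0,"y":0,"z":0,"wx":0,"wy":0,"wz":0,"hand":0.7},
  ],
)

```text
time: 27.22
tool_pos: [0.458, -0.3417, 0.2]
tool_rot: [0.0, -0.078, 0.997, 0.0]
contact_force: [-0.3, 0.8, -0.1]
gripper_width: 0.851
grasp_force: 0.0
```

```bash
python3 - <<'E'
from h import *
o=look('wrist',[('oilcan',.4568,-.3423,0,0)],'w8.png',3,80)
look('top',[('flange',.535,-.153,0,.045)],'t8.png',4,50)
q=o['oilcan']; plan(q[0],q[1],.012,98.8)
E
```

```text
wrist oilcan [276. 187.] [ 0.4564 -0.3419  0.017 ] 1.0 iou 0.959
top flange [348. 220.] [ 0.5332 -0.1569  0.2764] 15.8 iou 0.878
t 27.3 pos [ 0.4581 -0.3416  0.1999] yaw 98.9 tilt [0.0002 0.0001] j6 -2.50 w 0.851 gf 0
shift [ 0.012 -0.     1.253] wz 0.003 (other way -3.997)
```

View pics/w8.png

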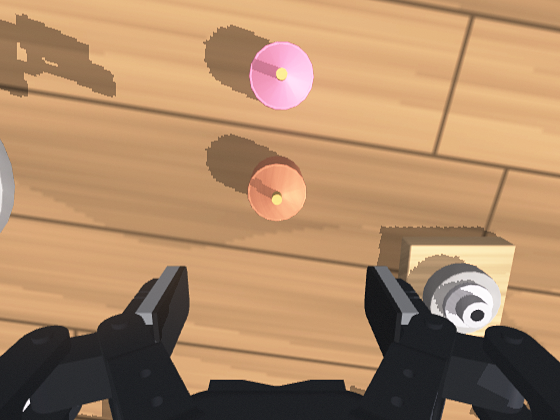

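The copper can is at (277,190), the pink look-alike at (281,75), and the wheel-and-flange stack sits centred on the block at (465,300). Grasping the can.

>>> send_rows(
  rows=[
    {"x":0.012,"y":0,"z":0.2,"wx":0,"wy":0,"wz":0,"hand":0.7},
    {"x":0,"y":0,"z":0.2,"wx":0,"wy":0,"wz":0,"hand":0.7},
    {"x":0,"y":0,"z":0.2,"wx":0,"wy":0,"wz":0,"hand":0.7},
    {"x":0,"y":0,"z":0.2,"wx":0,"wy":0,"wz":0,"hand":0.7},
    {"x":0,"y":0,"z":0.15,"wx":0,"wy":0,"wz":0,"hand":0.7},
    {"x":0,"y":0,"z":0.12,"wx":0,"wy":0,"wz":0,"hand":0.7},
    {"x":0,"y":0,"z":0.1,"wx":0,"wy":0,"wz":0,"hand":0.7},
    {"x":0,"y":0,"z":0.06,"wx":0,"wy":0,"wz":0,"hand":0.7},
    {"x":0,"y":0,"z":0.02,"wx":0,"wy":0,"wz":0,"hand":0.7},
    {"x":0,"y":0,"z":0,"wx":0,"wy":0,"wz":0,"hand":0.7},
  ],
)

```text
time: 28.15
tool_pos: [0.4558, -0.3422, 0.0118]
tool_rot: [-0.0, -0.077, 0.997, 0.0]
contact_force: [0.1, -0.2, 0.1]
gripper_width: 0.855
grasp_force: 0.0
```

>>> send_rows(
  rows=[
    {"x":0,"y":0,"z":0,"wx":0,"wy":0,"wz":0,"hand":0.5},
    {"x":0,"y":0,"z":0,"wx":0,"wy":0,"wz":0,"hand":0.4},
    {"x":0,"y":0,"z":0,"wx":0,"wy":0,"wz":0,"hand":0.3},
    {"x":0,"y":0,"z":0,"wx":0,"wy":0,"wz":0,"hand":0.15},
    {"x":0,"y":0,"z":0,"wx":0,"wy":0,"wz":0,"hand":-1},
    {"x":0,"y":0,"z":0,"wx":0,"wy":0,"wz":0,"hand":-1},
    {"x":0,"y":0,"z":0,"wx":0,"wy":0,"wz":0,"hand":-1},
    {"x":0,"y":0,"z":0,"wx":0,"wy":0,"wz":0,"hand":-1},
    {"x":0,"y":0,"z":0,"wx":0,"wy":0,"wz":0,"hand":-1},
    {"x":0,"y":0,"z":0,"wx":0,"wy":0,"wz":0,"hand":-1},
  ],
)

```text
time: 28.98
tool_pos: [0.4566, -0.3436, 0.0138]
tool_rot: [0.001, -0.077, 0.997, -0.001]
contact_force: [-1.3, 0.8, 6.1]
gripper_width: 0.57
grasp_force: 62.0
```

>>> send_rows(
  rows=[
    {"x":0,"y":0,"z":-0.05,"wx":0,"wy":0,"wz":0,"hand":-1},
    {"x":0,"y":0,"z":-0.12,"wx":0,"wy":0,"wz":0,"hand":-1},
    {"x":0,"y":0,"z":-0.15,"wx":0,"wy":0,"wz":0,"hand":-1},
    {"x":0,"y":0,"z":-0.15,"wx":0,"wy":0,"wz":0,"hand":-1},
    {"x":0,"y":0,"z":-0.15,"wx":0,"wy":0,"wz":0,"hand":-1},
    {"x":0,"y":0,"z":-0.15,"wx":0,"wy":0,"wz":0,"hand":-1},
    {"x":0,"y":0,"z":-0.15,"wx":0,"wy":0,"wz":0,"hand":-1},
    {"x":0,"y":0,"z":-0.1,"wx":0,"wy":0,"wz":0,"hand":-1},
    {"x":0,"y":0,"z":-0.05,"wx":0,"wy":0,"wz":0,"hand":-1},
    {"x":0,"y":0,"z":0,"wx":0,"wy":0,"wz":0,"hand":-1},
  ],
)

```text
time: 29.82
tool_pos: [0.4565, -0.3436, 0.175]
tool_rot: [0.001, -0.077, 0.997, -0.001]
contact_force: [0.9, -0.6, -0.2]
gripper_width: 0.57
grasp_force: 62.1
```

```bash
python3 - <<'E'
from h import *
s=manip.state(); o=look('wrist',[('oilcan',s['tool_pos'][0],s['tool_pos'][1],0,s['tool_pos'][2]-.014)],'w9.png',3,100)
print(o['oilcan'][:2]-s['tool_pos'][:2])
a=np.radians(-8.5); t=np.array([.5512,.1463])-.09*np.array([-np.sin(a),np.cos(a)]); print(t)
plan(t[0],t[1],.18,98.8)
E
```

```text
wrist oilcan [276. 289.] [ 0.4574 -0.3435  0.1009] 5.8 iou 0.978
[0.00091767 0.00013582]
[0.53789715 0.05728857]
t 29.9 pos [ 0.4559 -0.343   0.1732] yaw 98.8 tilt [ 0.0007 -0.0008] j6 -2.50 w 0.570 gf 62
shift [-0.95   2.553 -0.047] wz 0.001 (other way -3.999)
```

>>> send_rows(
  rows=[
    {"x":-0.09,"y":0.25,"z":-0.01,"wx":0,"wy":0,"wz":0,"hand":-1},
    {"x":-0.09,"y":0.25,"z":0,"wx":0,"wy":0,"wz":0,"hand":-1},
    {"x":-0.09,"y":0.25,"z":0,"wx":0,"wy":0,"wz":0,"hand":-1},
    {"x":-0.09,"y":0.25,"z":0,"wx":0,"wy":0,"wz":0,"hand":-1},
    {"x":-0.09,"y":0.25,"z":0,"wx":0,"wy":0,"wz":0,"hand":-1},
    {"x":-0.1,"y":0.25,"z":0,"wx":0,"wy":0,"wz":0,"hand":-1},
    {"x":-0.1,"y":0.25,"z":0,"wx":0,"wy":0,"wz":0,"hand":-1},
    {"x":-0.1,"y":0.25,"z":0,"wx":0,"wy":0,"wz":0,"hand":-1},
    {"x":-0.1,"y":0.25,"z":0,"wx":0,"wy":0,"wz":0,"hand":-1},
    {"x":-0.1,"y":0.25,"z":0,"wx":0,"wy":0,"wz":0,"hand":-1},
  ],
)

```text
time: 30.7
tool_pos: [0.5378, 0.0516, 0.172]
tool_rot: [-0.002, -0.077, 0.997, 0.0]
contact_force: [0.6, -0.3, -1.3]
gripper_width: 0.572
grasp_force: 62.4
```

>>> send_rows(
  rows=[
    {"x":0,"y":0.05,"z":0,"wx":0,"wy":0,"wz":0,"hand":-1},
    {"x":0,"y":0,"z":0,"wx":0,"wy":0,"wz":0.128,"hand":-1},
    {"x":0,"y":0,"z":0,"wx":0,"wy":0,"wz":0.128,"hand":-1},
    {"x":0,"y":0,"z":0,"wx":0,"wy":0,"wz":0.128,"hand":-1},
    {"x":0,"y":0,"z":0.15,"wx":0,"wy":0,"wz":0,"hand":-1},
    {"x":0,"y":0,"z":0.2,"wx":0,"wy":0,"wz":0,"hand":-1},
    {"x":0,"y":0,"z":0.2,"wx":0,"wy":0,"wz":0,"hand":-1},
    {"x":0,"y":0,"z":0.2,"wx":0,"wy":0,"wz":0,"hand":-1},
    {"x":0,"y":0,"z":0.1,"wx":0,"wy":0,"wz":0,"hand":-1},
    {"x":0,"y":0,"z":0,"wx":0,"wy":0,"wz":0,"hand":-1},
  ],
)

```text
time: 31.53
tool_pos: [0.5324, 0.0567, 0.04]
tool_rot: [-0.006, 0.074, 0.997, -0.0]
contact_force: [-1.0, 0.2, -2.0]
gripper_width: 0.567
grasp_force: 62.5
```

```bash
python3 - <<'E'
from h import *
plan(.5370,.0572,.014,81.5)
E
```

```text
t 31.5 pos [0.5324 0.0567 0.04  ] yaw 81.5 tilt [-0.0128  0.0002] j6 -1.46 w 0.567 gf 63
shift [-0.032  0.008  0.173] wz 0.001 (other way -3.999)
```

>>> send_rows(
  rows=[
    {"x":0,"y":0,"z":0.04,"wx":0,"wy":0,"wz":0,"hand":-1},
    {"x":0,"y":0,"z":0.03,"wx":0,"wy":0,"wz":0,"hand":-1},
    {"x":0,"y":0,"z":0,"wx":0,"wy":0,"wz":0,"hand":-1},
    {"x":0,"y":0,"z":0,"wx":0,"wy":0,"wz":0,"hand":-1},
    {"x":0,"y":0,"z":0,"wx":0,"wy":0,"wz":0,"hand":-1},
    {"x":0,"y":0,"z":0,"wx":0,"wy":0,"wz":0,"hand":-1},
    {"x":0,"y":0,"z":0,"wx":0,"wy":0,"wz":0,"hand":-1},
    {"x":0,"y":0,"z":0,"wx":0,"wy":0,"wz":0,"hand":-1},
    {"x":0,"y":0,"z":0,"wx":0,"wy":0,"wz":0,"hand":-1},
    {"x":0,"y":0,"z":0,"wx":0,"wy":0,"wz":0,"hand":-1},
  ],
)

```text
time: 32.37
tool_pos: [0.538, 0.057, 0.0364]
tool_rot: [0.0, 0.074, 0.997, 0.0]
contact_force: [-0.5, 0.3, -1.2]
gripper_width: 0.575
grasp_force: 62.5
```

```bash
python3 - <<'E'
from h import *
plan(.5370,.0572,.0138,81.5)
E
```

```text
t 32.4 pos [0.538  0.057  0.0364] yaw 81.6 tilt [0.0002 0.    ] j6 -1.46 w 0.575 gf 63
shift [0.007 0.001 0.151] wz 0.001 (other way -3.999)
```

>>> send_rows(
  rows=[
    {"x":0.007,"y":0,"z":0.04,"wx":0,"wy":0,"wz":0,"hand":-1},
    {"x":0,"y":0,"z":0.04,"wx":0,"wy":0,"wz":0,"hand":-1},
    {"x":0,"y":0,"z":0.03,"wx":0,"wy":0,"wz":0,"hand":-1},
    {"x":0,"y":0,"z":0.02,"wx":0,"wy":0,"wz":0,"hand":-1},
    {"x":0,"y":0,"z":0.01,"wx":0,"wy":0,"wz":0,"hand":-1},
    {"x":0,"y":0,"z":0.01,"wx":0,"wy":0,"wz":0,"hand":-1},
    {"x":0,"y":0,"z":0,"wx":0,"wy":0,"wz":0,"hand":-1},
    {"x":0,"y":0,"z":0,"wx":0,"wy":0,"wz":0,"hand":-1},
    {"x":0,"y":0,"z":0,"wx":0,"wy":0,"wz":0,"hand":-1},
    {"x":0,"y":0,"z":0,"wx":0,"wy":0,"wz":0,"hand":-1},
  ],
)

```text
time: 33.2
tool_pos: [0.5371, 0.0571, 0.0139]
tool_rot: [0.0, 0.074, 0.997, 0.0]
contact_force: [-0.1, 0.2, -0.8]
gripper_width: 0.569
grasp_force: 62.8
```

>>> send_rows(
  rows=[
    {"x":0,"y":0,"z":0,"wx":0,"wy":0,"wz":0,"hand":0.18},
    {"x":0,"y":0,"z":0,"wx":0,"wy":0,"wz":0,"hand":0.24},
    {"x":0,"y":0,"z":0,"wx":0,"wy":0,"wz":0,"hand":0.3},
    {"x":0,"y":0,"z":0,"wx":0,"wy":0,"wz":0,"hand":0.4},
    {"x":0,"y":0,"z":0,"wx":0,"wy":0,"wz":0,"hand":0.4},
    {"x":0,"y":0,"z":-0.05,"wx":0,"wy":0,"wz":0,"hand":0.4},
    {"x":0,"y":0,"z":-0.15,"wx":0,"wy":0,"wz":0,"hand":0.4},
    {"x":0,"y":0,"z":-0.25,"wx":0,"wy":0,"wz":0,"hand":0.4},
    {"x":0,"y":0,"z":-0.25,"wx":0,"wy":0,"wz":0,"hand":0.4},
    {"x":0,"y":0,"z":-0.25,"wx":0,"wy":0,"wz":0,"hand":0.4},
  ],
)

```text
time: 34.03
tool_pos: [0.5363, 0.0571, 0.1581]
tool_rot: [-0.0, 0.074, 0.997, -0.0]
contact_force: [0.4, 0.0, -0.2]
gripper_width: 0.705
grasp_force: 0.0
```

>>> send_rows(
  rows=[
    {"x":-0.2,"y":-0.05,"z":-0.2,"wx":0,"wy":0,"wz":0,"hand":0.1},
    {"x":-0.2,"y":-0.05,"z":-0.1,"wx":0,"wy":0,"wz":0,"hand":0.1},
    {"x":-0.2,"y":-0.05,"z":0,"wx":0,"wy":0,"wz":0,"hand":0.1},
    {"x":-0.2,"y":-0.05,"z":0,"wx":0,"wy":0,"wz":0,"hand":0.1},
    {"x":-0.2,"y":-0.05,"z":0,"wx":0,"wy":0,"wz":0,"hand":0.1},
    {"x":-0.05,"y":0,"z":0,"wx":0,"wy":0,"wz":0,"hand":0.1},
    {"x":0,"y":0,"z":0,"wx":0,"wy":0,"wz":0.155,"hand":0.1},
    {"x":0,"y":0,"z":0,"wx":0,"wy":0,"wz":0.155,"hand":0.1},
    {"x":0,"y":0,"z":0,"wx":0,"wy":0,"wz":0.155,"hand":0.1},
    {"x":0,"y":0,"z":0,"wx":0,"wy":0,"wz":0.155,"hand":0.1},
  ],
)

```text
time: 34.87
tool_pos: [0.6858, -0.0024, 0.2006]
tool_rot: [-0.0, 0.315, 0.949, 0.0]
contact_force: [1.1, 0.6, 0.7]
gripper_width: 0.548
grasp_force: 0.0
```

>>> send_rows(
  rows=[
    {"x":0,"y":0,"z":0,"wx":0,"wy":0,"wz":0.155,"hand":0},
    {"x":0,"y":0,"z":0,"wx":0,"wy":0,"wz":0.155,"hand":0},
    {"x":0,"y":0,"z":0,"wx":0,"wy":0,"wz":0.155,"hand":0},
    {"x":0,"y":0,"z":0,"wx":0,"wy":0,"wz":0.155,"hand":0},
    {"x":0,"y":0,"z":0,"wx":0,"wy":0,"wz":0.155,"hand":0},
    {"x":0,"y":0,"z":0,"wx":0,"wy":0,"wz":0.155,"hand":0},
    {"x":0,"y":0,"z":0,"wx":0,"wy":0,"wz":0.155,"hand":0},
    {"x":0,"y":0,"z":0,"wx":0,"wy":0,"wz":0,"hand":0},
    {"x":0,"y":0,"z":0,"wx":0,"wy":0,"wz":0,"hand":0},
    {"x":0,"y":0,"z":0,"wx":0,"wy":0,"wz":0,"hand":0},
  ],
)

```text
time: 35.7
tool_pos: [0.686, -0.0026, 0.2006]
tool_rot: [-0.0, 0.676, 0.737, 0.0]
contact_force: [0.0, 0.1, -0.9]
gripper_width: 0.5
grasp_force: 0.0
```

```bash
python3 - <<'E'
from h import *
o=look('wrist',[('stick',.6886,-.003,1.645,0)],'w10.png',3,85)
look('top',[('oilcan',.538,.057,0,0)],'t10.png',4,50)
q=o['stick']; plan(q[0],q[1],.004,np.degrees(q[2])-90)
E
```

```text
wrist stick [280. 185.] [ 0.6878 -0.0019  1.6519] 94.6 iou 0.975
top oilcan [250. 218.] [0.5337 0.054  0.1494] 8.6 iou 0.880
t 35.8 pos [ 0.6861 -0.0026  0.2005] yaw 4.9 tilt [-0.  0.] j6 -0.20 w 0.503 gf 0
shift [0.004 0.012 1.31 ] wz 0.006 (other way -3.994)
```

View pics/w10.png

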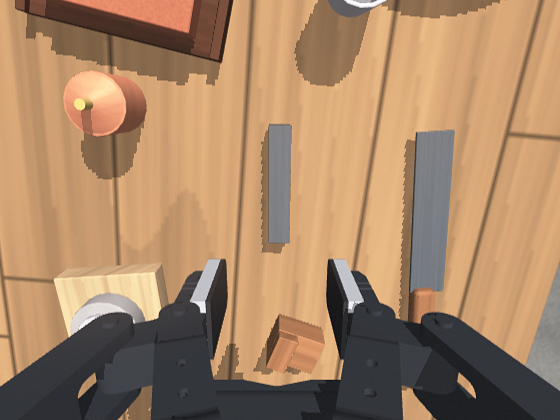

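The stick is at (280,184) between the fingers, the can stands at (95,103), and the chisel-like tool is at (433,210). Grasping the stick.

>>> send_rows(
  rows=[
    {"x":0.004,"y":0.012,"z":0.2,"wx":0,"wy":0,"wz":0,"hand":0},
    {"x":0,"y":0,"z":0.2,"wx":0,"wy":0,"wz":0,"hand":0},
    {"x":0,"y":0,"z":0.2,"wx":0,"wy":0,"wz":0,"hand":0},
    {"x":0,"y":0,"z":0.2,"wx":0,"wy":0,"wz":0,"hand":0},
    {"x":0,"y":0,"z":0.2,"wx":0,"wy":0,"wz":0,"hand":0},
    {"x":0,"y":0,"z":0.15,"wx":0,"wy":0,"wz":0,"hand":0},
    {"x":0,"y":0,"z":0.1,"wx":0,"wy":0,"wz":0,"hand":0},
    {"x":0,"y":0,"z":0.05,"wx":0,"wy":0,"wz":0,"hand":0},
    {"x":0,"y":0,"z":0,"wx":0,"wy":0,"wz":0,"hand":0},
    {"x":0,"y":0,"z":0,"wx":0,"wy":0,"wz":0,"hand":0},
  ],
)

```text
time: 36.63
tool_pos: [0.6888, -0.0021, 0.0063]
tool_rot: [0.001, 0.677, 0.736, 0.0]
contact_force: [0.1, 0.3, 1.3]
gripper_width: 0.501
grasp_force: 0.0
```

>>> send_rows(
  rows=[
    {"x":0,"y":0,"z":0,"wx":0,"wy":0,"wz":0,"hand":-0.2},
    {"x":0,"y":0,"z":0,"wx":0,"wy":0,"wz":0,"hand":-0.3},
    {"x":0,"y":0,"z":0,"wx":0,"wy":0,"wz":0,"hand":-0.4},
    {"x":0,"y":0,"z":0,"wx":0,"wy":0,"wz":0,"hand":-0.5},
    {"x":0,"y":0,"z":0,"wx":0,"wy":0,"wz":0,"hand":-1},
    {"x":0,"y":0,"z":0,"wx":0,"wy":0,"wz":0,"hand":-1},
    {"x":0,"y":0,"z":0,"wx":0,"wy":0,"wz":0,"hand":-1},
    {"x":0,"y":0,"z":0,"wx":0,"wy":0,"wz":0,"hand":-1},
    {"x":0,"y":0,"z":0,"wx":0,"wy":0,"wz":0,"hand":-1},
    {"x":0,"y":0,"z":0,"wx":0,"wy":0,"wz":0,"hand":-1},
  ],
)

```text
time: 37.47
tool_pos: [0.6889, -0.0021, 0.0067]
tool_rot: [0.001, 0.677, 0.736, 0.001]
contact_force: [0.2, 0.4, 5.2]
gripper_width: 0.212
grasp_force: 61.1
```

>>> send_rows(
  rows=[
    {"x":0,"y":0,"z":-0.05,"wx":0,"wy":0,"wz":0,"hand":-1},
    {"x":0,"y":0,"z":-0.12,"wx":0,"wy":0,"wz":0,"hand":-1},
    {"x":0,"y":0,"z":-0.15,"wx":0,"wy":0,"wz":0,"hand":-1},
    {"x":0,"y":0,"z":-0.15,"wx":0,"wy":0,"wz":0,"hand":-1},
    {"x":0,"y":0,"z":-0.15,"wx":0,"wy":0,"wz":0,"hand":-1},
    {"x":0,"y":0,"z":-0.15,"wx":0,"wy":0,"wz":0,"hand":-1},
    {"x":0,"y":0,"z":-0.15,"wx":0,"wy":0,"wz":0,"hand":-1},
    {"x":0,"y":0,"z":-0.1,"wx":0,"wy":0,"wz":0,"hand":-1},
    {"x":0,"y":0,"z":-0.05,"wx":0,"wy":0,"wz":0,"hand":-1},
    {"x":0,"y":0,"z":0,"wx":0,"wy":0,"wz":0,"hand":-1},
  ],
)

```text
time: 38.3
tool_pos: [0.6889, -0.0021, 0.1679]
tool_rot: [0.001, 0.677, 0.736, 0.001]
contact_force: [-0.0, -0.6, -1.1]
gripper_width: 0.217
grasp_force: 60.3
```

```bash
python3 - <<'E'
from h import *
s=manip.state(); o=look('wrist',[('stick',s['tool_pos'][0],s['tool_pos'][1],np.radians(94.6),s['tool_pos'][2]-.007)],'w11.png',3,100)
d=o['stick'][:2]-s['tool_pos'][:2]; print(d)
a=np.radians(8.8); t=np.array([.5345,-.153])-.09*np.array([np.cos(a),np.sin(a)]); print(t)
plan(t[0]-d[0],t[1]-d[1],.17,8.8)
E
```

```text
wrist stick [277. 280.] [ 6.8850e-01 -4.0000e-04  1.6548e+00] 94.8 iou 0.968
[-0.0003405   0.00164624]
[ 0.44555945 -0.16676873]
t 38.4 pos [ 0.688 -0.002  0.166] yaw 4.8 tilt [ 0.0005 -0.0001] j6 -0.20 w 0.214 gf 60
shift [-0.97  -1.702 -0.028] wz -0.088 (other way 3.912)
```

>>> send_rows(
  rows=[
    {"x":-0.096,"y":-0.17,"z":0,"wx":0,"wy":0,"wz":0,"hand":-1},
    {"x":-0.096,"y":-0.17,"z":0,"wx":0,"wy":0,"wz":0,"hand":-1},
    {"x":-0.096,"y":-0.17,"z":0,"wx":0,"wy":0,"wz":0,"hand":-1},
    {"x":-0.096,"y":-0.17,"z":0,"wx":0,"wy":0,"wz":0,"hand":-1},
    {"x":-0.096,"y":-0.17,"z":0,"wx":0,"wy":0,"wz":0,"hand":-1},
    {"x":-0.096,"y":-0.17,"z":0,"wx":0,"wy":0,"wz":0,"hand":-1},
    {"x":-0.096,"y":-0.17,"z":0,"wx":0,"wy":0,"wz":0,"hand":-1},
    {"x":-0.096,"y":-0.17,"z":0,"wx":0,"wy":0,"wz":0,"hand":-1},
    {"x":-0.096,"y":-0.17,"z":0,"wx":0,"wy":0,"wz":0,"hand":-1},
    {"x":-0.096,"y":-0.17,"z":0,"wx":0,"wy":0,"wz":0,"hand":-1},
  ],
)

```text
time: 39.18
tool_pos: [0.4436, -0.1668, 0.1633]
tool_rot: [-0.002, 0.677, 0.736, -0.001]
contact_force: [-0.8, -0.9, -0.4]
gripper_width: 0.218
grasp_force: 60.3
```

>>> send_rows(
  rows=[
    {"x":0,"y":0,"z":0,"wx":0,"wy":0,"wz":-0.088,"hand":-1},
    {"x":0,"y":0,"z":0.1,"wx":0,"wy":0,"wz":0,"hand":-1},
    {"x":0,"y":0,"z":0.2,"wx":0,"wy":0,"wz":0,"hand":-1},
    {"x":0,"y":0,"z":0.2,"wx":0,"wy":0,"wz":0,"hand":-1},
    {"x":0,"y":0,"z":0.2,"wx":0,"wy":0,"wz":0,"hand":-1},
    {"x":0,"y":0,"z":0.15,"wx":0,"wy":0,"wz":0,"hand":-1},
    {"x":0,"y":0,"z":0,"wx":0,"wy":0,"wz":0,"hand":-1},
    {"x":0,"y":0,"z":0,"wx":0,"wy":0,"wz":0,"hand":-1},
    {"x":0,"y":0,"z":0,"wx":0,"wy":0,"wz":0,"hand":-1},
    {"x":0,"y":0,"z":0,"wx":0,"wy":0,"wz":0,"hand":-1},
  ],
)

```text
time: 40.02
tool_pos: [0.4472, -0.1676, 0.0401]
tool_rot: [0.002, 0.651, 0.759, 0.0]
contact_force: [-0.1, -0.6, -0.1]
gripper_width: 0.214
grasp_force: 60.3
```

```bash
python3 - <<'E'
from h import *
plan(.4459,-.1676,.0067,8.8)
E
```

```text
t 40.0 pos [ 0.4472 -0.1676  0.0401] yaw 8.8 tilt [ 0.0027 -0.0015] j6 -0.67 w 0.214 gf 60
shift [ 0.002 -0.009  0.223] wz -0.000 (other way 4.000)
```

>>> send_rows(
  rows=[
    {"x":0,"y":-0.005,"z":0.06,"wx":0,"wy":0,"wz":0,"hand":-1},
    {"x":0,"y":0,"z":0.05,"wx":0,"wy":0,"wz":0,"hand":-1},
    {"x":0,"y":0,"z":0.04,"wx":0,"wy":0,"wz":0,"hand":-1},
    {"x":0,"y":0,"z":0.03,"wx":0,"wy":0,"wz":0,"hand":-1},
    {"x":0,"y":0,"z":0,"wx":0,"wy":0,"wz":0,"hand":-1},
    {"x":0,"y":0,"z":0,"wx":0,"wy":0,"wz":0,"hand":-1},
    {"x":0,"y":0,"z":0,"wx":0,"wy":0,"wz":0,"hand":-1},
    {"x":0,"y":0,"z":0,"wx":0,"wy":0,"wz":0,"hand":-1},
    {"x":0,"y":0,"z":0,"wx":0,"wy":0,"wz":0,"hand":-1},
    {"x":0,"y":0,"z":0,"wx":0,"wy":0,"wz":0,"hand":-1},
  ],
)

```text
time: 40.85
tool_pos: [0.4455, -0.1672, 0.0116]
tool_rot: [0.0, 0.651, 0.759, 0.0]
contact_force: [-0.7, -0.1, -1.5]
gripper_width: 0.214
grasp_force: 60.3
```

```bash
python3 - <<'E'
from h import *
plan(.4459,-.1676,.0067,8.8)
E
```

```text
t 40.9 pos [ 0.4455 -0.1672  0.0116] yaw 8.8 tilt [ 0.0006 -0.0003] j6 -0.67 w 0.214 gf 60
shift [-0.003  0.002  0.033] wz -0.000 (other way 4.000)
```

>>> send_rows(
  rows=[
    {"x":-0.002,"y":0.002,"z":0.01,"wx":0,"wy":0,"wz":0,"hand":-1},
    {"x":0,"y":0,"z":0.01,"wx":0,"wy":0,"wz":0,"hand":-1},
    {"x":0,"y":0,"z":0.013,"wx":0,"wy":0,"wz":0,"hand":-1},
    {"x":0,"y":0,"z":0,"wx":0,"wy":0,"wz":0,"hand":-1},
    {"x":0,"y":0,"z":0,"wx":0,"wy":0,"wz":0,"hand":-1},
    {"x":0,"y":0,"z":0,"wx":0,"wy":0,"wz":0,"hand":-1},
    {"x":0,"y":0,"z":0,"wx":0,"wy":0,"wz":0,"hand":-0.5},
    {"x":0,"y":0,"z":0,"wx":0,"wy":0,"wz":0,"hand":-0.4},
    {"x":0,"y":0,"z":0,"wx":0,"wy":0,"wz":0,"hand":-0.2},
    {"x":0,"y":0,"z":0,"wx":0,"wy":0,"wz":0,"hand":-0.1},
  ],
)

```text
time: 41.68
tool_pos: [0.4455, -0.1672, 0.0062]
tool_rot: [-0.0, 0.651, 0.759, -0.0]
contact_force: [0.0, -0.8, 0.0]
gripper_width: 0.451
grasp_force: 0.0
```

>>> send_rows(
  rows=[
    {"x":0,"y":0,"z":0,"wx":0,"wy":0,"wz":0,"hand":-0.1},
    {"x":0,"y":0,"z":-0.05,"wx":0,"wy":0,"wz":0,"hand":-0.1},
    {"x":0,"y":0,"z":-0.1,"wx":0,"wy":0,"wz":0,"hand":-0.1},
    {"x":0,"y":0,"z":-0.2,"wx":0,"wy":0,"wz":0,"hand":-0.1},
    {"x":0,"y":0,"z":-0.25,"wx":0,"wy":0,"wz":0,"hand":-0.1},
    {"x":0,"y":0,"z":-0.25,"wx":0,"wy":0,"wz":0,"hand":-0.1},
    {"x":0,"y":0,"z":-0.25,"wx":0,"wy":0,"wz":0,"hand":-0.1},
    {"x":0,"y":0,"z":-0.25,"wx":0,"wy":0,"wz":0,"hand":-0.1},
    {"x":0,"y":0,"z":0,"wx":0,"wy":0,"wz":0,"hand":-0.1},
    {"x":0,"y":0,"z":0,"wx":0,"wy":0,"wz":0,"hand":-0.1},
  ],
)

```text
time: 42.52
tool_pos: [0.4472, -0.1682, 0.2129]
tool_rot: [0.004, 0.651, 0.759, 0.001]
contact_force: [0.6, -0.3, 0.0]
gripper_width: 0.453
grasp_force: 0.0
```

>>> send_rows(
  rows=[
    {"x":-0.25,"y":0,"z":0,"wx":0,"wy":0,"wz":0,"hand":-0.1},
    {"x":-0.25,"y":0,"z":0,"wx":0,"wy":0,"wz":0,"hand":-0.1},
    {"x":-0.25,"y":0,"z":0,"wx":0,"wy":0,"wz":0,"hand":-0.1},
    {"x":-0.25,"y":0,"z":0,"wx":0,"wy":0,"wz":0,"hand":-0.1},
    {"x":-0.25,"y":0,"z":0,"wx":0,"wy":0,"wz":0,"hand":-0.1},
    {"x":-0.25,"y":0,"z":0,"wx":0,"wy":0,"wz":0,"hand":-0.1},
    {"x":0,"y":0,"z":0,"wx":0,"wy":0,"wz":0,"hand":-0.1},
    {"x":0,"y":0,"z":0,"wx":0,"wy":0,"wz":0,"hand":-0.1},
    {"x":0,"y":0,"z":0,"wx":0,"wy":0,"wz":0,"hand":-0.1},
    {"x":0,"y":0,"z":0,"wx":0,"wy":0,"wz":0,"hand":-0.1},
  ],
)

```text
time: 43.35
tool_pos: [0.4796, -0.3883, 0.2078]
tool_rot: [-0.001, 0.651, 0.759, 0.0]
contact_force: [0.2, -0.6, 0.6]
gripper_width: 0.45
grasp_force: 0.0
```

```bash
python3 - <<'E'
from h import *
look('top',[('stick',.446,-.167,1.72,0),('oilcan',.538,.057,0,0),('stone',.551,.1465,-.15,.014),('cradle',.551,.146,-.15,0),('flange',.535,-.153,0,.045),('tin',.395,-.0086,0,0)],'t12.png',4,50)
im=cv2.imread('pics/t12.png'); cv2.imwrite('pics/c12.png',cv2.resize(im[90:320,170:440],None,fx=2.6,fy=2.6,interpolation=2))
E
```

```text
top stick [351. 263.] [ 0.4461 -0.1687  1.7213] 98.6 iou 0.954
top oilcan [250. 218.] [0.5373 0.0566 0.0313] 1.8 iou 0.924
top stone [209. 211.] [ 0.5531  0.1471 -0.1427] -8.2 iou 0.891
top cradle [211. 213.] [ 0.5508  0.1458 -0.1435] -8.2 iou 0.975
top flange [348. 220.] [ 0.5339 -0.1554  0.2074] 11.9 iou 0.902
top tin [278. 285.] [ 0.3948 -0.0092 -0.1425] -8.2 iou 0.882
```

View pics/c12.png

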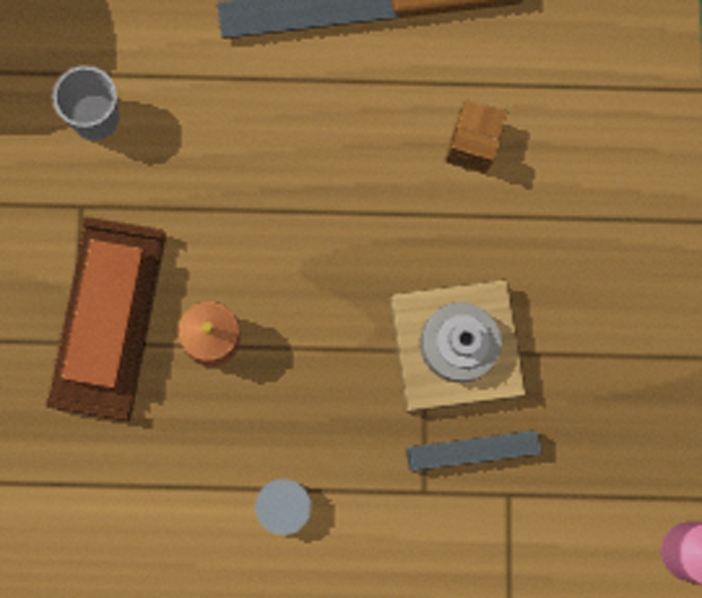

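The final view shows everything in place:
- **Stone:** in the cradle, crop (102,313).
- **Can:** upright at (208,331), about 3 cm clear of the cradle.
- **Wheel and flange:** centred on the block, with the boss dot at (466,338) against an expected (464,336).
- **Stick:** parallel to the near edge at (473,450).
- **Tin, offcut and cup:** nothing has touched them.

```bash
python3 -c "
from plant import job_done
print(job_done())"
```

```text
the job is handed in; nothing more can be done
None
```

The job is done and handed in at about 43 s of the 128 s allowed: the oilstone, wheel, flange, oil can and dressing stick were placed in the order asked, and each looked within about 2 mm of its target in the last camera check.

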